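# Reset a bearing's drip oiler on the polishing spindle

### The arm

A 6-joint arm with a two-finger parallel gripper is mounted at the origin on the work surface. World frame = base frame: x ahead of the robot, y to its left, z up, the work surface at z = 0. Lengths are in m, angles in degrees, forces in N, time in s.
With the tool pointing down it reaches from about 0.3 to 0.85 m from the base axis. Payload 4.2 kg.
Tool frame: the origin (TCP) lies at the very end of the fingers, on their centre line; the grasp point (between the pads) lies 19 mm behind it; y points along the fingers, x is the direction in which the jaws open and shut, and the axes are right-handed (so a half turn about y gives the same grasp; the last joint's range is limited). The gripper opens to 91 mm and grips with 3 to 60 N. Pads are 32 mm wide; open, the fingers measure 118 mm over their backs; the gripper's body (76 mm by 178 mm) begins 60 mm behind the grasp point.
Start: joints at [68.354, 18.312, 89.639, -0, 72.044, -1.146], TCP at [0.201, 0.539, 0.214] pointing down, gripper open.
Joint ranges: [-177.97, 177.97], [-48.28, 115.42], [12.27, 149.76], [-77.06, 257.06], [2.81, 150.46], [-146.56, 146.56]. Speed limits (degrees/s): [147.25, 147.25, 180, 180, 180, 180].

### API

Orientations are given as a 3x3 rotation matrix whose columns are the frame's x, y, z axes.
In Python, from station import * gives the robot as it stands.
- The arm moves only by the tool arm_command, never from a script. Its argument "increments" is a list of rows, each a list of 3 entries, a list of its own where there are three numbers: the shift along the world's x, y, z scaled (see below), then the turn, a rotation vector about the world's x, y, z scaled (see below), then the closure, from 0 (fully open) to 1 (shut). In form: [[[x, y, z], [wx, wy, wz], hand], ...]. A call has 1 to 12 rows; each row is the pose to reach, as a shift and turn from the pose commanded when the call began, turning the shorter way round; what a row does not reach only later rows make up. The controller multiplies each number of a shift by 0.2 m and each number of a turn by 2 pi rad. A row lasts 1/12 s, in which the tool goes at most 41.7 mm and 7.16 degrees, less where a joint would pass 70% of its speed; a pose out of reach is approached as far as the arm can. A call with a number of a shift or a turn outside -1 to 1 is refused whole. A call with a gripper value outside its range is refused whole. The fingers move at their own pace and stop on an object; "squeeze" is the grip in N (left out, the last holds). Time passes only in rows, so rows that repeat a pose let the fingers close. It gives the time, the measured TCP pose, the force and the opening at its end, in the units of the state.
- get_state(): the state, without advancing time (a new reading comes with each control period).
- get_image(name): name is "scene" or "top"; returns the picture (480x640x3 uint8, red, green, blue); there is no depth.
- camera_model(name): a dict with "vertical_fov" (degrees; the focal length in pixels is half the picture's height over the tangent of half this angle, whatever the lens; pixels are square), "cx", "cy" (the principal point, pixels), "rvec" (rotation vector, rad) and "tvec" (3), from world to camera coordinates, as OpenCV has them. Camera axes: x right, y down, z forward; pixel columns grow to the right and rows downward; lengths in m; the calibration is good to about 2 mm. A picture is of the moment at which its call begins. camera_model takes no time and is no camera call.
- hand_in(): hands the job in, once; it reports no verdict.
The state is a dict: "clock": time; "joints": joint angles; "qd": joint speeds; "joint_torque": joint torques, N m; "ee_pos": TCP position; "ee_rot": TCP orientation; "wrist_force": force on the tool from outside, world axes, zero at the start; "torque": the same for the moment, N m; "opening": finger opening in m.
Only numpy, scipy, OpenCV 4.12 (cv2) and the standard library are available. Lean on these libraries where they do the work, as an engineer would, in place of code of your own. Each camera call takes 0.05 s, during which the arm holds its last target.

### The job

The drive-end bearing of the polishing spindle (the one beside the pulley) has been running warm: pick up the infrared thermometer, hold it steady for a couple of seconds about 10 cm from the round flat boss on the side of that bearing, pointing squarely at it, and lay it back down on the open bench. Then reset that bearing's drip oiler: turn the thumbscrew on top of it clockwise until the needle seats, and back it off a quarter turn. Finish with the thumbscrew still gripped at that setting, so that it cannot creep while I count the drops, and leave the other oiler and everything else on the bench alone.

Things in the scene. Friction and masses are not known exactly. Their poses are not given: they have to be found in the camera images.
- thermometer_handle (a point): Middle of the pistol thermometer's handle, the place to hold it; 19 mm above the bench as it lies. Axes are the thermometer's: x the way it looks, z up as it lies, handle to -y. The handle is a straight bar 98 mm long, 38 mm thick (z), slanting back 15 degrees: it runs along (-0.26, -0.97, 0) and is 34 mm wide along (0.97, -0.26, 0). The balance point is about 50 mm from here toward the barrel.
- thermometer_lens (a point): Centre of the thermometer's lens, the front of the round nose on its barrel (130 x 42 x 38 mm); it looks along its own +x. It lies 117 mm ahead (x) of thermometer_handle and 66 mm to +y of it, at the same height, with the same axes.
- thermometer: Pistol-shaped infrared thermometer, grey and black plastic, about 0.2 kg, 145 mm long, lying on its side on the bench, 38 mm thick. It reads continuously: no need to pull the trigger. Origin on its underside as it lies, under the barrel's centre line, 90 mm behind the lens. Axes as the lens.
- spindle: Polishing spindle, a bolted-down cast machine: foot 250 x 116 mm, shaft along its x 95 mm up, V pulley (92 mm across) at the +x end, bare tapered nose at -x (360 mm long over all). Equal bearings at x = +75 mm (drive end, by the pulley) and -75 mm, each with a brass and clear drip oiler (41 mm across) up to 222 mm and a steel thumbscrew above, up to 260 mm. Origin: centre of the foot's underside.
- bearing_boss (a point): Centre of the flat round upright face (30 mm across) of the boss on the side of the drive-end bearing, the spot to measure, 95 mm above the bench. Same axes as the spindle: the face looks to +y, toward the middle of the bench.
- needle_screw_head (a point): Centre of the flat, rounded spade head of the drive-end oiler's thumbscrew: 8 mm thick along its own y, 24 to 26 mm wide along its x, from 12 mm below this point to 13 mm above; on the screw's upright axis, turning with it, 247 mm above the bench. The brass nut under it (16 mm across) ends 25 mm below this point, the oiler's cap (41 mm across) 31 mm below.
- needle_screw (a joint): Turn of that thumbscrew, rad: 0 = needle seated (a hard stop), growing as it opens, counter-clockwise seen from above; clockwise closes it. It turns with a steady drag of about 0.06 N m, stays where left and does not rise noticeably. It starts 0.5 to 1.3 rad open.
- other_screw_edge (a point): Rim of the equal thumbscrew of the other oiler (nose end), 13 mm off its axis; to be left alone.
- spanner: Steel spanner 160 mm long, flat on the bench; leave alone.
- shaft_collar: Dark steel ring 40 mm across, 14 mm high; leave alone.
- bronze_bush: Flanged bush 42 mm across, 34 mm high; leave alone.
- screwdriver: Screwdriver lying flat, black handle; leave alone.
- oil_can: Steel hand oil can 76 mm across with a thin spout reaching 75 mm out (its own +x) and up to 158 mm; leave alone.
- grease_tin: Closed tin 84 mm across, 65 mm high; leave alone.
- step_block: Stair-shaped steel clamping block 66 x 32 mm, 43 mm high; leave alone.

How it is judged:
By the outcome, as a careful person would: the job done as asked, in the order asked, and still so for the second after the job is handed in, while the arm keeps its last pose, push and grip.
It also fails if it takes over 64 s, if anything falls off the work surface, if the arm or the gripper's body presses on something with over 40 N, if the wrist force passes 120 N, or if a joint passes its speed limit or range.

## Working session

There is one attempt and no reset: what is moved stays moved. The work goes in short steps, Python scripts to look and compute and a tool call to move; the robot and the scene stay as the last step left them, time stands still between calls to the robot, and variables do not carry over. Pictures are saved under pics/ and viewed, and the job is handed in when it is done.

Besides the shell and the picture viewer there is one more tool, called after ">>>" by a JSON object that holds its "name" and its "arguments". arm_command: Moves the arm, as the interface text tells. Shifts and turns lie within -1 to 1; 1 stands for 0.2 m of shift or 2 pi rad of turn. Its arguments: {"type":"object","properties":{"increments":{"type":"array","items":{"type":"array"}},"squeeze":{"type":"number"}},"required":["increments"]}

```bash
ls; mkdir -p pics; python3 - <<'E'
from station import *
import cv2
for n in ("scene","top"):
    im=get_image(n); cv2.imwrite(f"pics/{n}0.png",im[:,:,::-1]); print(n,camera_model(n))
print(get_state())
E
```

```text
pics
scene {'vertical_fov': 42.3954508390217, 'cx': 315.48610967540344, 'cy': 238.30686769928536, 'rvec': array([ 0.73535519,  2.58646958, -1.10856038]), 'tvec': array([ 0.38311387, -0.17134983,  1.56057833])}
top {'vertical_fov': 51.1941961675153, 'cx': 321.1875790933507, 'cy': 233.6401848519389, 'rvec': array([ 2.19427357, -2.18431634,  0.09042819]), 'tvec': array([0.11186586, 0.54741712, 1.10691864])}
{'clock': 0.1, 'joints': array([ 6.83546377e+01,  1.83478294e+01,  8.96992051e+01,  4.87196101e-04,
        7.20413584e+01, -1.14606752e+00]), 'qd': array([-0.07080063, -0.1231049 , -0.21008771,  0.03288931,  0.09622594,
       -0.09465093]), 'joint_torque': array([-5.72214958e-04, -4.13335240e+01, -2.32507968e+01,  7.28724548e-02,
        4.22327360e-02, -4.70855593e-05]), 'ee_pos': array([0.20120021, 0.53818505, 0.21320725]), 'ee_rot': array([[ 3.50197869e-01, -5.76577079e-04, -9.36675568e-01],
       [ 9.36674476e-01, -1.43097625e-03,  3.50198341e-01],
       [-1.54227683e-03, -9.99998810e-01,  3.89402002e-05]]), 'wrist_force': array([-0.79824058, -0.0327665 , -0.92625062]), 'torque': array([ 0.02146489, -0.0086283 , -0.01858028]), 'opening': 0.09128602760640275}
```

View pics/scene0.png

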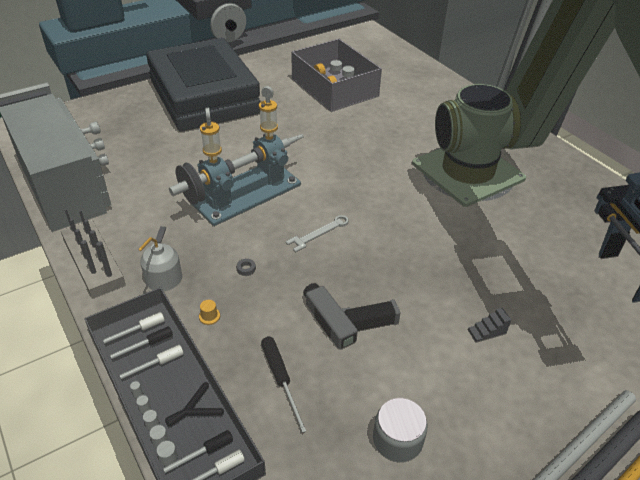

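View pics/top0.png

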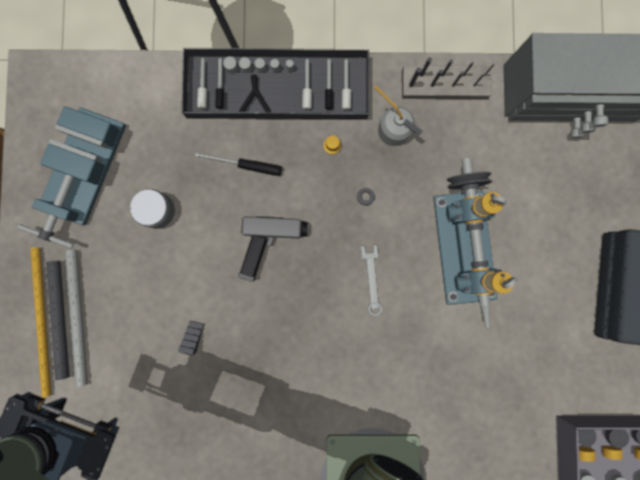

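The scene view shows the pistol at about (350,315), with the spindle at (240,165) and its pulley toward the lower left. In the top view the pistol's nose is at (308,229) and its handle at (253,258). The pulley is at (469,180), the drive-end oiler at (490,205) and the nose-end oiler at (497,283). I'll zoom in to measure.

```bash
python3 - <<'E'
import cv2
def crop(n,x,y,w,h,s,o):
    im=cv2.imread(f"pics/{n}0.png")[y:y+h,x:x+w]
    im=cv2.resize(im,None,fx=s,fy=s,interpolation=cv2.INTER_CUBIC)
    for k in range(0,w,10):
        cv2.putText(im,str(x+k),(k*s,8),0,.3,(0,0,255)); cv2.line(im,(k*s,0),(k*s,h*s),(0,0,255) if 0 else (90,90,200),1) if k%20==0 else 0
    for k in range(0,h,10):
        cv2.putText(im,str(y+k),(0,k*s+4),0,.3,(0,0,255)); cv2.line(im,(0,k*s),(w*s,k*s),(90,90,200),1) if k%20==0 else 0
    cv2.imwrite(o,im)
crop("top",425,150,100,80,7,"pics/ts.png")
crop("top",425,220,100,80,7,"pics/ts2.png")
crop("top",225,205,100,80,7,"pics/tt.png")
crop("scene",165,80,140,100,5,"pics/ss0.png")
crop("scene",165,135,140,100,5,"pics/ss.png")
crop("scene",290,270,120,90,6,"pics/st.png")
E
```

```text
(no output)
```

View pics/ts.png

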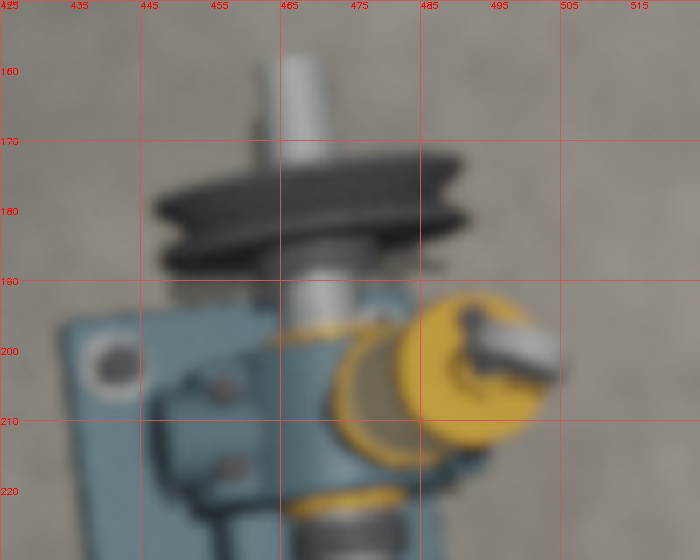

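View pics/ts2.png

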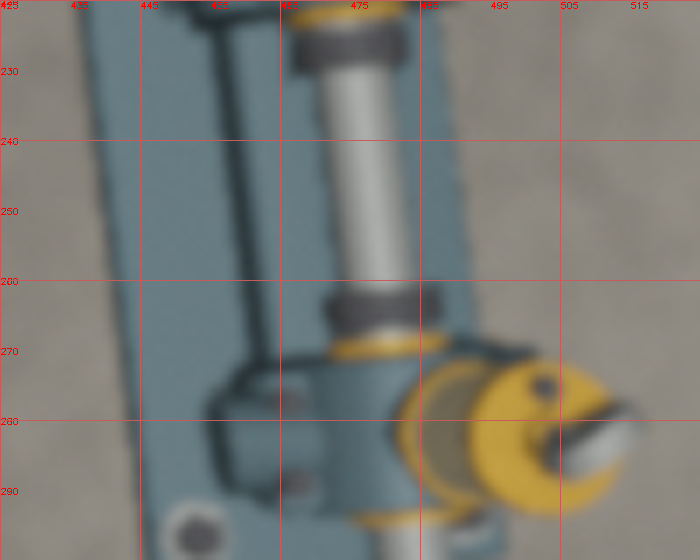

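View pics/tt.png

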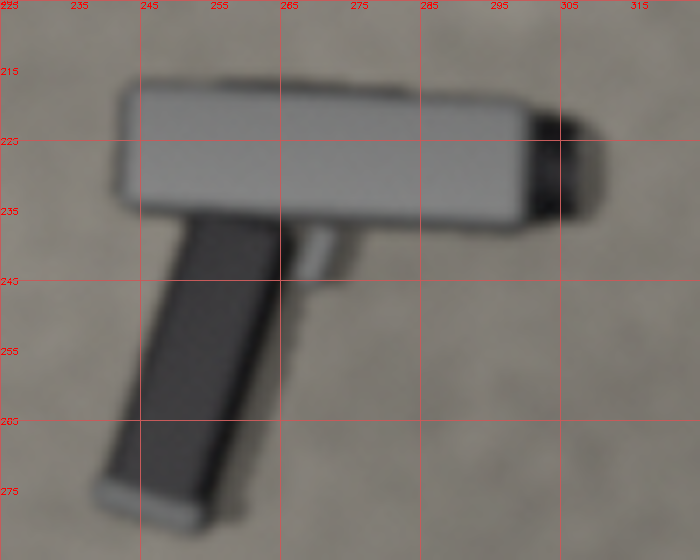

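View pics/ss0.png

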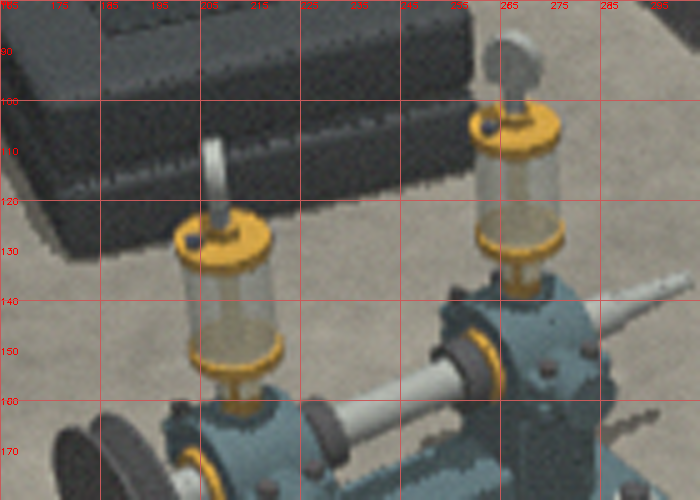

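View pics/ss.png

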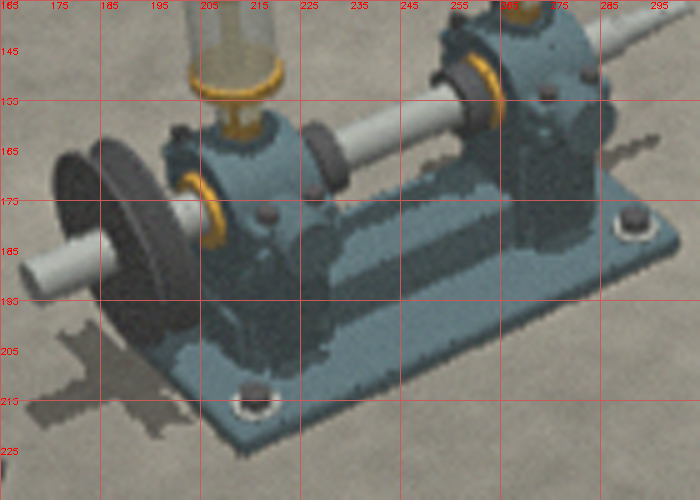

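View pics/st.png

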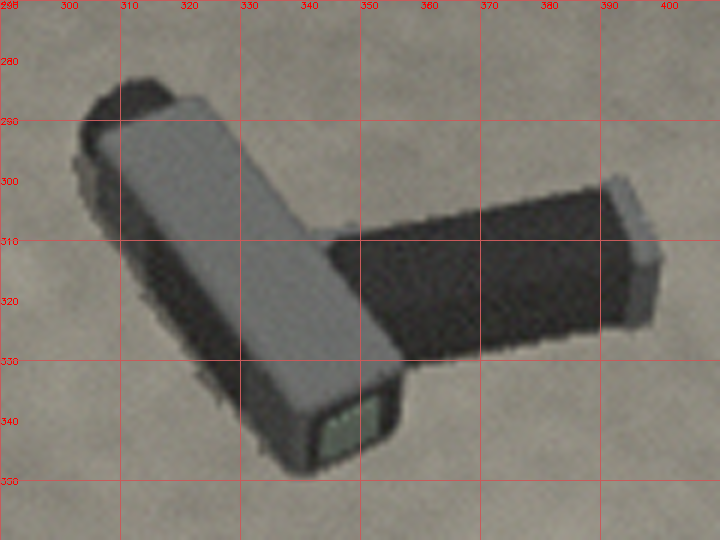

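```bash
cat > h.py <<'E'
import numpy as np, cv2
from scipy.optimize import least_squares
CM={'scene':dict(f=42.3954508390217,cx=315.48610967540344,cy=238.30686769928536,r=[0.73535519,2.58646958,-1.10856038],t=[0.38311387,-0.17134983,1.56057833]),
'top':dict(f=51.1941961675153,cx=321.1875790933507,cy=233.6401848519389,r=[2.19427357,-2.18431634,0.09042819],t=[0.11186586,0.54741712,1.10691864])}
def cam(n):
    c=CM[n];f=240/np.tan(np.radians(c['f']/2));return np.array([[f,0,c['cx']],[0,f,c['cy']],[0,0,1.]]),np.array(c['r']),np.array(c['t'])
def proj(n,P):
    K,r,t=cam(n);return cv2.projectPoints(np.array(P,float).reshape(-1,1,3),r,t,K,None)[0].reshape(-1,2)
def tri(ps,pt):
    M=[]
    for n in('scene','top'):
        K,r,t=cam(n);M.append(K@np.c_[cv2.Rodrigues(r)[0],t])
    X=cv2.triangulatePoints(M[0],M[1],np.array(ps,float).reshape(2,1),np.array(pt,float).reshape(2,1))[:,0];return X[:3]/X[3]
def fit(obs,x0):
    # obs: (cam, local xyz, uv); p = x,y,z,yaw
    def f(p):
        c,s=np.cos(p[3]),np.sin(p[3]);e=[]
        for n,l,uv in obs:
            P=[p[0]+c*l[0]-s*l[1],p[1]+s*l[0]+c*l[1],p[2]+l[2]];e.append(proj(n,P)[0]-uv)
        return np.ravel(e)
    r=least_squares(f,x0,loss='soft_l1');return r.x,f(r.x).reshape(-1,2)
E
python3 - <<'E'
from h import *
o=[('scene',(.075,.021,.038),(306,292.5)),('scene',(.075,-.021,.038),(323.5,286)),('scene',(-.055,-.021,.038),(357,332)),('scene',(-.055,.021,.038),(340,339)),
('top',(.075,.021,.038),(300,218.7)),('top',(.075,-.021,.038),(300,237.5)),('top',(-.055,-.021,.038),(241.5,234.5)),('top',(-.055,.021,.038),(242.5,216))]
p,e=fit(o,[.5,.1,0,-1.57]);print("therm",p,np.degrees(p[3]),e.round(1).tolist())
c,s=np.cos(p[3]),np.sin(p[3]);R=np.array([[c,-s],[s,c]])
for n,l in(('handle',(-.027,-.066)),('lens',(.09,0)),('handle end',(-.027-.2588*.049,-.066-.966*.049))): 
    w=R@l+p[:2];print(n,w,proj('top',[*w,.03]))
for a,b in(((209.5,126.7),(492.5,202.7)),((268,104.8),(503.3,282.5)),((207.5,108),(499,199.5))): print(tri(a,b))
o=[('scene',(.075,0,.222),(209.5,126.7)),('scene',(-.075,0,.222),(268,104.8)),('top',(.075,0,.222),(492.5,202.7)),('top',(-.075,0,.222),(503.3,282.5)),
('scene',(.125,.058,0),(213.5,226)),('scene',(-.125,.058,0),(300.5,184.8))]
for H in(.216,.222):
  oo=[(n,(l[0],l[1],H if l[2] else 0),u) for n,l,u in o]
  p,e=fit(oo,[.5,-.25,0,0]);print("spin",p,np.degrees(p[3]),e.round(1).tolist())
c,s=np.cos(p[3]),np.sin(p[3]);R=np.array([[c,-s],[s,c]])
for n,l,z in(('screw',(.075,0),.247),('screwtop',(.075,0),.26),('nut',(.075,0),.222),('cap',(.075,0),.216),('other',(-.075,0),.247),('boss',(.075,.04),.095)):
    w=R@l+p[:2];print(n,w,proj('top',[*w,z]),proj('scene',[*w,z]))
E
```

```text
therm [ 0.56118986  0.23653674 -0.00869522 -1.62066059] -92.85701197708735 [[-1.2, 0.5], [-0.1, -0.6], [1.2, -0.8], [-1.2, 0.9], [0.6, 0.4], [-0.5, 0.4], [-0.4, 0.2], [-0.1, -0.1]]
handle [0.49661767 0.26679286] [[252.36655101 255.58088885]]
lens [0.55670393 0.14664861] [[306.75741123 228.8315726 ]]
handle end [0.44997458 0.28181759] [[245.2586441  276.67415788]]
[ 0.59218984 -0.20460302  0.21255537]
[ 0.44252926 -0.22208043  0.21010571]
[ 0.5925639  -0.20016547  0.26003649]
spin [ 0.51776857 -0.21352575 -0.00384689  0.11089364] 6.353737805910209 [[-0.3, -0.0], [-0.6, -0.7], [0.1, 0.2], [-0.1, 0.2], [-0.1, 0.8], [0.7, 0.1]]
spin [ 0.51783235 -0.21318506 -0.00821017  0.11295413] 6.471794837499145 [[-0.3, -0.5], [-0.7, -1.3], [0.1, 0.1], [0.1, 0.2], [0.2, 2.4], [0.7, 1.5]]
screw [ 0.59235441 -0.20473151] [[499.10545332 200.30356338]] [[207.53605017 112.50253238]]
screwtop [ 0.59235441 -0.20473151] [[501.76450446 199.29096377]] [[206.87583811 107.02485247]]
nut [ 0.59235441 -0.20473151] [[494.20017222 202.17155517]] [[208.78019453 122.82501045]]
cap [ 0.59235441 -0.20473151] [[493.06177263 202.60507183]] [[209.07391336 125.26195129]]
other [ 0.44331029 -0.22163862] [[510.33510276 283.17242157]] [[266.76873343  90.13063687]]
boss [ 0.58784585 -0.16498641] [[454.1017688  212.32424202]] [[224.28425525 180.07760569]]
```

```bash
python3 - <<'E'
from h import *
x,y,yaw=.5178,-.2134,np.radians(6.37)
c,s=np.cos(yaw),np.sin(yaw);R=np.array([[c,-s],[s,c]])
for ly in(.04,.045,.05,.055,.06):
    for lx in (.075,-.075):
        w=R@(lx,ly)+[x,y];print(ly,lx,w.round(4),proj('top',[[*w,.11],[*w,.095]]).round(1).tolist(),proj('scene',[[*w,.11],[*w,.095],[*w,.08]]).round(1).tolist())
w=R@(.125,.058)+[x,y];print(proj('top',[*w,.012]),proj('top',[*w,0]))
o=[('scene',(.075,.021,.038),(306,292.5)),('scene',(.075,-.021,.038),(323.5,286)),('scene',(-.055,-.021,.038),(357,332)),('scene',(-.055,.021,.038),(340,339)),
('top',(.075,.021,.038),(300,218.7)),('top',(.075,-.021,.038),(300,237.5)),('top',(-.055,-.021,.038),(241.5,234.5)),('top',(-.055,.021,.038),(242.5,216))]
for a in(o,o[4:],o[:4]):
  r=least_squares(lambda q:np.ravel([proj(n,[q[0]+np.cos(q[2])*l[0]-np.sin(q[2])*l[1],q[1]+np.sin(q[2])*l[0]+np.cos(q[2])*l[1],.038])[0]-u for n,l,u in a]),[.56,.23,-1.6]).x
  print(r,np.degrees(r[2]))
im=cv2.imread("pics/scene0.png")[160:200,205:245];cv2.imwrite("pics/b.png",cv2.resize(im,None,fx=14,fy=14,interpolation=cv2.INTER_CUBIC))
im=cv2.imread("pics/scene0.png")[135:175,260:300];cv2.imwrite("pics/b2.png",cv2.resize(im,None,fx=14,fy=14,interpolation=cv2.INTER_CUBIC))
E
```

```text
0.04 0.075 [ 0.5879 -0.1653] [[456.2, 211.5], [454.3, 212.3]] [[223.6, 174.6], [224.2, 180.0], [224.8, 185.4]]
0.04 -0.075 [ 0.4388 -0.182 ] [[465.4, 283.5], [463.3, 283.3]] [[279.1, 150.4], [279.3, 155.7], [279.5, 161.0]]
0.045 0.075 [ 0.5873 -0.1604] [[453.9, 211.7], [451.9, 212.5]] [[224.8, 175.7], [225.4, 181.1], [226.0, 186.5]]
0.045 -0.075 [ 0.4383 -0.177 ] [[463.0, 283.8], [460.9, 283.6]] [[280.4, 151.4], [280.6, 156.7], [280.7, 162.0]]
0.05 0.075 [ 0.5868 -0.1554] [[451.5, 212.0], [449.6, 212.8]] [[226.1, 176.8], [226.7, 182.2], [227.2, 187.6]]
0.05 -0.075 [ 0.4377 -0.172 ] [[460.6, 284.1], [458.5, 283.9]] [[281.7, 152.4], [281.9, 157.7], [282.0, 163.0]]
0.055 0.075 [ 0.5862 -0.1504] [[449.1, 212.2], [447.2, 213.0]] [[227.3, 177.9], [227.9, 183.4], [228.4, 188.7]]
0.055 -0.075 [ 0.4372 -0.1671] [[458.2, 284.3], [456.2, 284.1]] [[283.0, 153.4], [283.1, 158.8], [283.3, 164.0]]
0.06 0.075 [ 0.5857 -0.1454] [[446.7, 212.5], [444.9, 213.3]] [[228.6, 179.1], [229.1, 184.5], [229.7, 189.9]]
0.06 -0.075 [ 0.4366 -0.1621] [[455.8, 284.6], [453.8, 284.4]] [[284.3, 154.4], [284.4, 159.8], [284.6, 165.1]]
[[433.68200107 195.6313565 ]] [[432.46245011 196.4025091 ]]
[ 0.5626294   0.23877047 -1.62328663] -93.00747280623783
[ 0.56088088  0.23550816 -1.61236776] -92.38186748188073
[ 0.56488524  0.24256621 -1.63112775] -93.4567356840198
```

View pics/b.png

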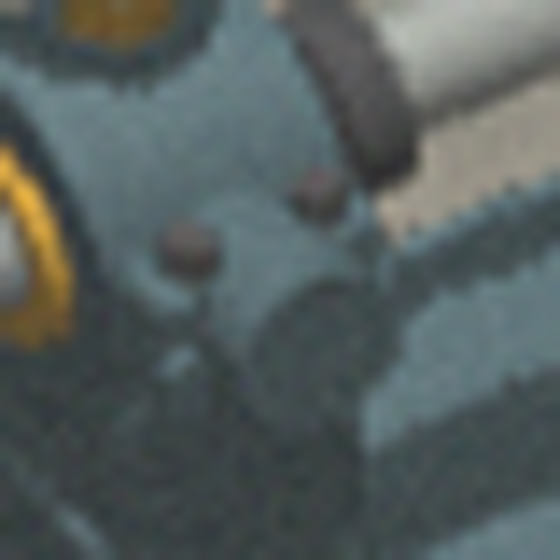

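View pics/b2.png

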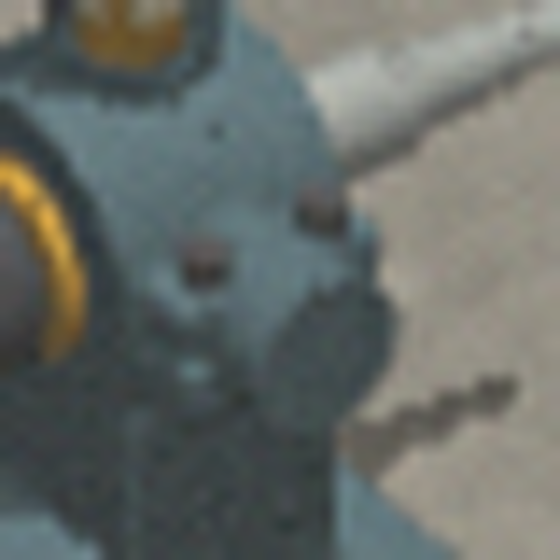

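>>> {"name": "arm_command", "arguments": {"increments": [[[0.2, -0.18, 0], [0, 0, 0.002], 0], [[0.4, -0.36, 0], [0, 0, 0.004], 0], [[0.6, -0.54, 0], [0, 0, 0.006], 0], [[0.8, -0.73, 0], [0, 0, 0.0078], 0], [[0.9, -0.83, -0.1], [0, 0, 0.0078], 0], [[1, -0.92, -0.2], [0, 0, 0.0078], 0], [[1, -0.92, -0.25], [0, 0, 0.0078], 0]]}}

```text
clock: 0.68
ee_pos: [0.404, 0.3528, 0.1646]
ee_rot: [[0.305, 0.003, -0.952], [0.952, 0.002, 0.305], [0.002, -1.0, -0.003]]
wrist_force: [0.3, 0.8, -1.1]
opening: 0.0909
```

>>> {"name": "arm_command", "arguments": {"increments": [[[0.16, -0.15, 0], [0, 0, 0], 0], [[0.32, -0.3, -0.1], [0, 0, 0], 0], [[0.45, -0.42, -0.25], [0, 0, 0], 0], [[0.479, -0.437, -0.4], [0, 0, 0], 0], [[0.479, -0.437, -0.5], [0, 0, 0], 0], [[0.479, -0.437, -0.5], [0, 0, 0], 0]]}}

```text
clock: 1.18
ee_pos: [0.4946, 0.2644, 0.059]
ee_rot: [[0.306, -0.01, -0.952], [0.952, -0.005, 0.306], [-0.007, -1.0, 0.008]]
wrist_force: [-0.5, 0.2, -0.3]
opening: 0.0911
```

```bash
cat > snap.py <<'E'
import sys,cv2
from station import *
# snap.py tag  n x y w h s ...
tag=sys.argv[1];a=sys.argv[2:]
ims={}
for i in range(0,len(a),6):
    n=a[i];x,y,w,h,s=map(int,a[i+1:i+6])
    if n not in ims: ims[n]=get_image(n); cv2.imwrite(f"pics/{tag}_{n}_full.png",ims[n][:,:,::-1])
    im=cv2.resize(ims[n][y:y+h,x:x+w,::-1],None,fx=s,fy=s,interpolation=cv2.INTER_CUBIC)
    for k in range(0,w,10): cv2.putText(im,str(x+k),(k*s,8),0,.3,(0,0,255)); cv2.line(im,(k*s,8),(k*s,14),(0,0,255),1)
    for k in range(0,h,10): cv2.putText(im,str(y+k),(0,k*s+4),0,.3,(0,0,255)); cv2.line(im,(20,k*s),(26,k*s),(0,0,255),1)
    cv2.imwrite(f"pics/{tag}_{n}.png",im)
s=get_state();print(s['clock'],s['ee_pos'].round(4),s['wrist_force'].round(1),s['torque'].round(3),s['opening'],s['joints'].round(1))
E
python3 snap.py a scene 280 200 160 140 5 top 200 180 140 120 5
```

```text
1.2833 [0.4968 0.2671 0.0636] [0.  0.3 0.1] [0.022 0.056 0.002] 0.09113808813549344 [ 27.1  25.2 102.9   0.   52.1 -45.2]
```

View pics/a_scene.png

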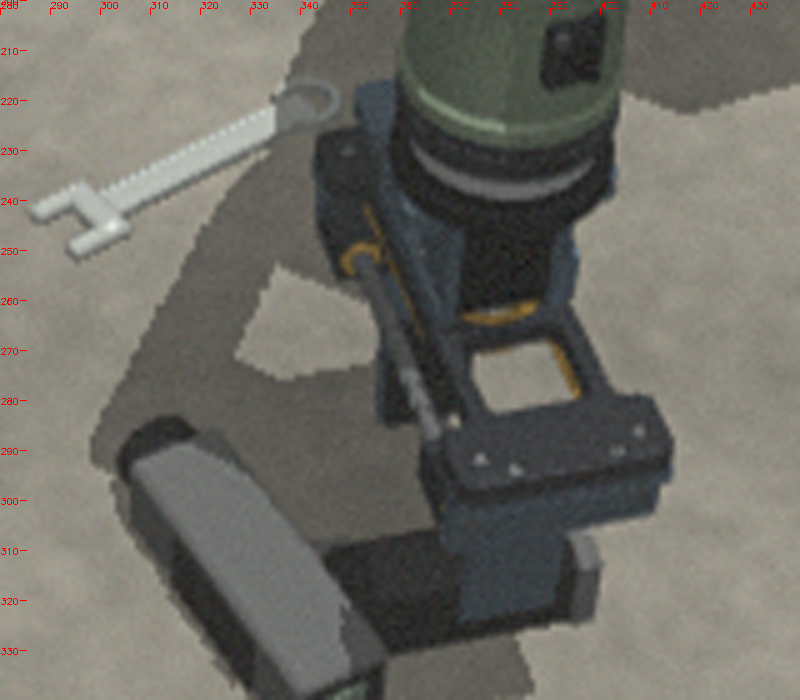

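View pics/a_top.png

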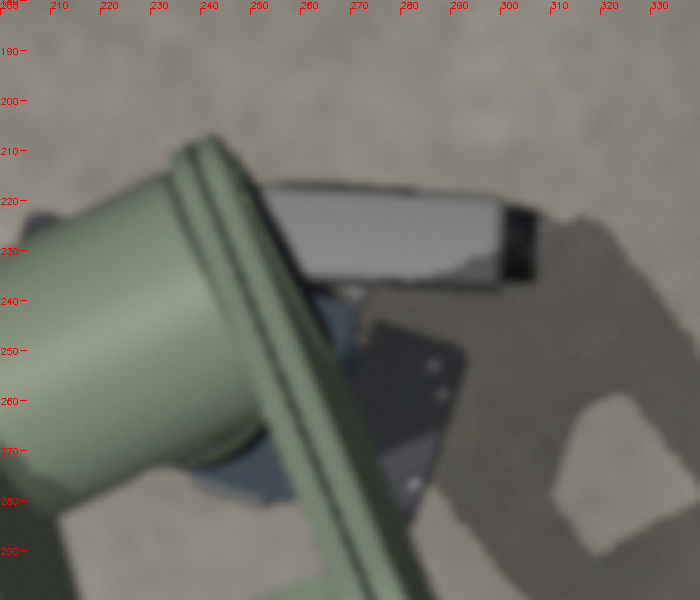

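The fingers straddle the handle, which spans about (370..395, 300..325) in the scene picture. Next I descend and close.

>>> {"name": "arm_command", "arguments": {"increments": [[[0, 0, -0.12], [0, 0, 0], 0], [[0, 0, -0.24], [0, 0, 0], 0], [[0, 0, -0.3], [0, 0, 0], 0], [[0, 0, -0.3], [0, 0, 0], 0], [[0, 0, -0.3], [0, 0, 0], 1], [[0, 0, -0.3], [0, 0, 0], 1], [[0, 0, -0.3], [0, 0, 0], 1], [[0, 0, -0.3], [0, 0, 0], 1], [[0, 0, -0.3], [0, 0, 0], 1], [[0, 0, -0.3], [0, 0, 0], 1], [[0, 0, -0.3], [0, 0, 0], 1], [[0, 0, -0.3], [0, 0, 0], 1]], "squeeze": 50}}

```text
clock: 2.28
ee_pos: [0.4972, 0.2672, 0.0041]
ee_rot: [[0.304, 0.0, -0.953], [0.953, 0.0, 0.304], [0.0, -1.0, -0.0]]
wrist_force: [0.0, -0.4, -0.2]
opening: 0.0405
```

>>> {"name": "arm_command", "arguments": {"increments": [[[0, 0, 0], [0, 0, 0], 1], [[0, 0, 0], [0, 0, 0], 1], [[0, 0, 0], [0, 0, 0], 1], [[0, 0, 0], [0, 0, 0], 1]]}}

```text
clock: 2.62
ee_pos: [0.4972, 0.2672, 0.004]
ee_rot: [[0.304, 0.0, -0.953], [0.953, 0.0, 0.304], [0.0, -1.0, -0.0]]
wrist_force: [0.1, 0.1, 0.7]
opening: 0.0337
```

>>> {"name": "arm_command", "arguments": {"increments": [[[0, 0, 0.12], [0, 0, 0], 1], [[0, 0, 0.26], [0, 0, 0.004], 1], [[0, -0.1, 0.36], [0, 0, 0.01], 1], [[0, -0.24, 0.38], [0, 0, 0.016], 1], [[0, -0.4, 0.38], [0, 0, 0.022], 1], [[0, -0.56, 0.38], [0, 0, 0.0252], 1], [[0, -0.7, 0.38], [0, 0, 0.0252], 1], [[0, -0.82, 0.38], [0, 0, 0.0252], 1], [[0, -0.9, 0.38], [0, 0, 0.0252], 1], [[0, -0.9, 0.38], [0, 0, 0.0252], 1], [[0, -0.9, 0.38], [0, 0, 0.0252], 1]]}}

```text
clock: 3.53
ee_pos: [0.4969, 0.0867, 0.0797]
ee_rot: [[0.152, -0.001, -0.988], [0.988, 0.0, 0.152], [0.0, -1.0, 0.001]]
wrist_force: [0.3, -0.5, -1.3]
opening: 0.034
```

```bash
python3 snap.py b scene 200 130 160 140 5 top 300 160 200 120 4
```

```text
3.6333 [0.4971 0.0879 0.0798] [ 0.3 -0.2 -1.4] [ 0.052  0.087 -0.021] 0.03366893024021112 [  8.7  19.5 109.7   0.   50.9 -72.7]
```

View pics/b_scene.png

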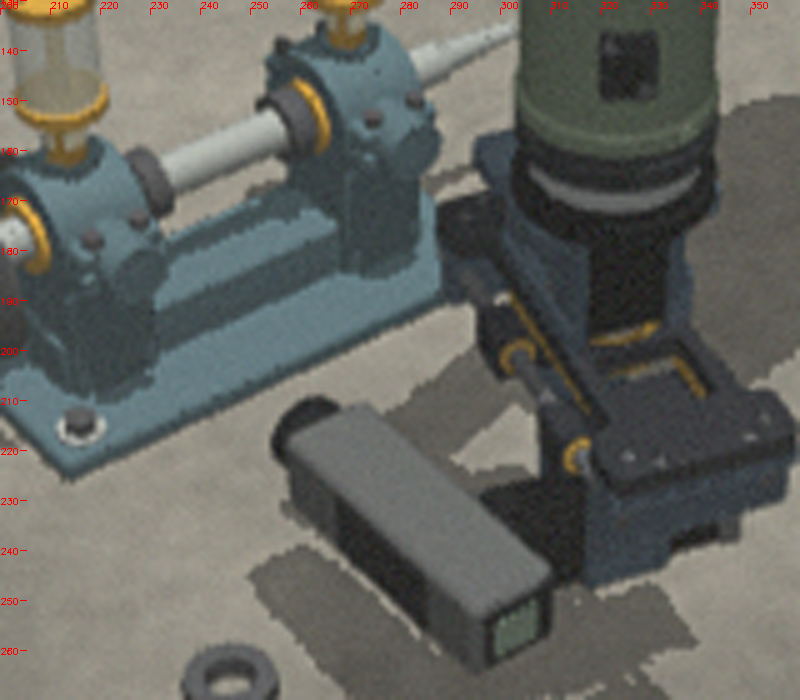

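View pics/b_top.png

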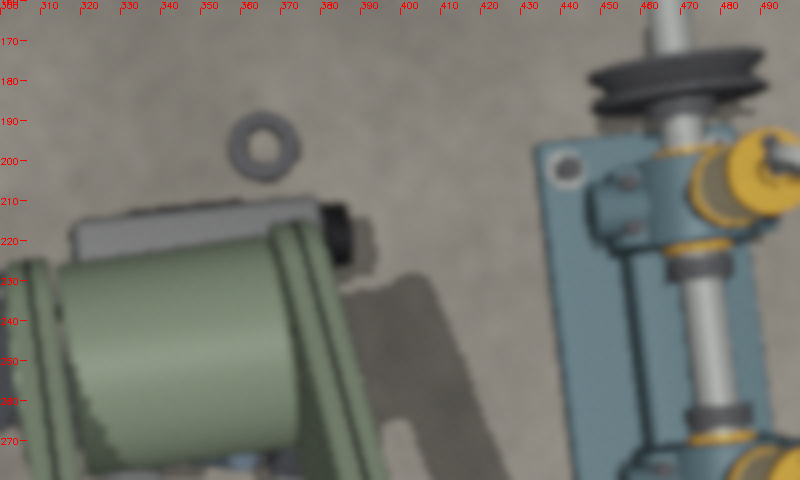

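```bash
python3 - <<'E'
from h import *
from scipy.spatial.transform import Rotation as Ro
o=[('scene',(.075,.021,.019),(257,217.2)),('scene',(.075,-.021,.019),(274.4,210.6)),('scene',(-.055,-.021,.019),(310.6,244)),('scene',(-.055,.021,.019),(296.2,252.4)),
('top',(.075,.021,.019),(379.8,209)),('top',(-.055,.021,.019),(318.3,216.5)),('top',(.09,0,.010),(387,218.6))]
# prior-based prediction
h=np.array([.4971,.0879]);yaw=np.arctan2(-.988,.152)+0
tx=np.degrees(np.arctan2(.988,.152));print("tool x angle",tx)
def W(q,l): return q[:3]+Ro.from_euler('zyx',[q[3],q[4],q[5]]).apply(l)
def f(q,wt=1): return np.r_[np.ravel([proj(n,W(q,l))[0]-u for n,l,u in o]),0*(np.array(q[4:])/.02)]
def fp(q): return np.r_[f(q)[:-2],q[4]/.01,q[5]/.01]
q0=[.56,.06,.095,-1.46,0,0]
for g in (fp,):
  q=least_squares(g,q0,loss='soft_l1').x;print(q.round(4),np.degrees(q[3:]),"lens",W(q,[.09,0,0]));print(f(q)[:-2].reshape(-1,2).round(1).tolist())
# expected from grasp (yaw=-83.7)
yw=np.radians(tx-72.3-92.7)
R=np.array([[np.cos(yw),-np.sin(yw)],[np.sin(yw),np.cos(yw)]])
org=h-R@[-.027,-.066];print("expected origin",org,"yaw",np.degrees(yw),'lens',org+R@[.09,0])
print((f([*org,.095,yw,0,0]))[:-2].reshape(-1,2).round(1).tolist())
E
```

```text
tool x angle 81.2538377374448
[ 0.5621  0.0657  0.0873 -1.4543 -0.0016  0.0019] [-83.32250874  -0.0918865    0.11169719] lens [ 0.57256517 -0.0237202   0.0871461 ]
[[-0.4, 0.4], [-1.1, -1.2], [2.0, -0.2], [-0.7, 0.7], [-0.1, 0.5], [-0.6, -0.1], [0.4, 0.5]]
expected origin [0.56564844 0.06825028] yaw -83.7461622625552 lens [ 0.57545245 -0.02121413]
[[-1.4, -1.3], [-1.8, -2.9], [1.1, -1.5], [-1.9, -0.6], [-0.8, -1.4], [-1.8, -2.5], [-0.3, -1.3]]
```

```bash
python3 - <<'E'
from h import *
o=[('scene',(.075,.021,.019),(257,217.2)),('scene',(.075,-.021,.019),(274.4,210.6)),('scene',(-.055,-.021,.019),(310.6,244)),('scene',(-.055,.021,.019),(296.2,252.4)),
('top',(.075,.021,.019),(379.8,209)),('top',(-.055,.021,.019),(318.3,216.5)),('top',(.09,0,.010),(387,218.6))]
for a in(o,o[4:],o[:4]):
  F=lambda q:np.ravel([proj(n,[q[0]+np.cos(q[2])*l[0]-np.sin(q[2])*l[1],q[1]+np.sin(q[2])*l[0]+np.cos(q[2])*l[1],.095+l[2]])[0]-u for n,l,u in a])
  r=least_squares(F,[.56,.06,-1.46]).x
  print(r,np.degrees(r[2]),r[:2]+.09*np.array([np.cos(r[2]),np.sin(r[2])]))
o=[('scene',(.075,0,.216),(209.5,126.7)),('scene',(-.075,0,.216),(268,104.8)),('top',(.075,0,.216),(492.5,202.7)),('top',(-.075,0,.216),(503.3,282.5)),
('scene',(.125,.058,0),(213.5,226)),('scene',(-.125,.058,0),(300.5,184.8)),('top',(.125,.058,.012),(434.2,196))]
for a in(o,[k for k in o if k[0]=='top'],[k for k in o if k[0]!='top']):
  F=lambda q:np.ravel([proj(n,[q[0]+np.cos(q[2])*l[0]-np.sin(q[2])*l[1],q[1]+np.sin(q[2])*l[0]+np.cos(q[2])*l[1],l[2]])[0]-u for n,l,u in a])
  r=least_squares(F,[.51,-.2,.1]);print(r.x,np.degrees(r.x[2]),abs(r.fun).max());r=r.x
  c,s=np.cos(r[2]),np.sin(r[2]);print("boss",r[0]+c*.075-s*.058,r[1]+s*.075+c*.058,"axis",r[0]+c*.075,r[1]+s*.075)
E
```

```text
[ 0.56391499  0.06898194 -1.46929143] -84.1841980122136 [ 0.57303476 -0.02055481]
[ 0.56150643  0.0659068  -1.44535213] -82.81257689459453 [ 0.57276682 -0.023386  ]
[ 0.56620197  0.07291761 -1.47132282] -84.30058763641826 [ 0.57513983 -0.01663748]
[ 0.51810161 -0.21166422  0.10576939] 6.060139464926687 1.7606859473340961
boss 0.586559293722509 -0.1460704210046974 axis 0.592682486378735 -0.2037462956118045
[ 0.51764806 -0.21264541  0.10727968] 6.146672747600006 0.6476998238632632
boss 0.5860065941468138 -0.14694829800094356 axis 0.5922168871232494 -0.20461485903198506
[ 0.51948718 -0.20903132  0.10908458] 6.2500857996404156 1.0994047307650447
boss 0.5877270258874792 -0.14321093171070876 axis 0.5940413909668549 -0.20086618987199323
```

>>> {"name": "arm_command", "arguments": {"increments": [[[0.007, -0.064, 0], [0, 0, 0], 1], [[0.014, -0.128, 0], [0, 0, 0], 1], [[0.014, -0.128, 0], [0, 0, 0], 1], [[0.014, -0.128, 0], [0, 0, 0], 1], [[0.014, -0.128, 0], [0, 0, 0], 1], [[0.014, -0.128, 0], [0, 0, 0], 1]]}}

```text
clock: 4.13
ee_pos: [0.4999, 0.0625, 0.0799]
ee_rot: [[0.149, -0.0, -0.989], [0.989, 0.0, 0.149], [0.0, -1.0, 0.0]]
wrist_force: [-0.0, 0.1, -1.8]
opening: 0.0335
```

```bash
python3 snap.py c scene 200 130 160 140 5 top 300 160 200 120 4
```

```text
4.2333 [0.4999 0.0623 0.08  ] [ 0.4  0.3 -1.7] [ 0.032  0.084 -0.018] 0.0340374161544355 [  5.8  19.4 109.8   0.   50.8 -75.7]
```

View pics/c_scene.png

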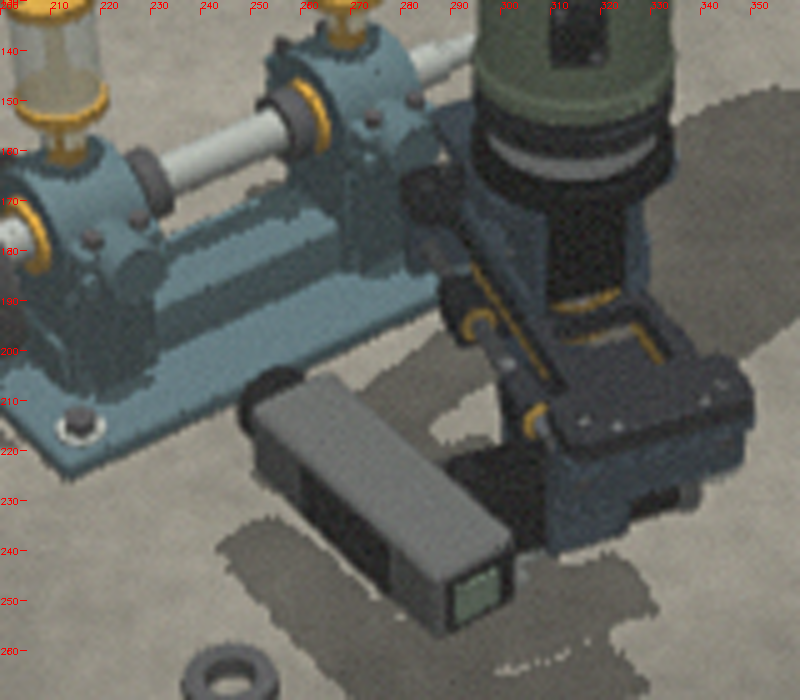

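View pics/c_top.png

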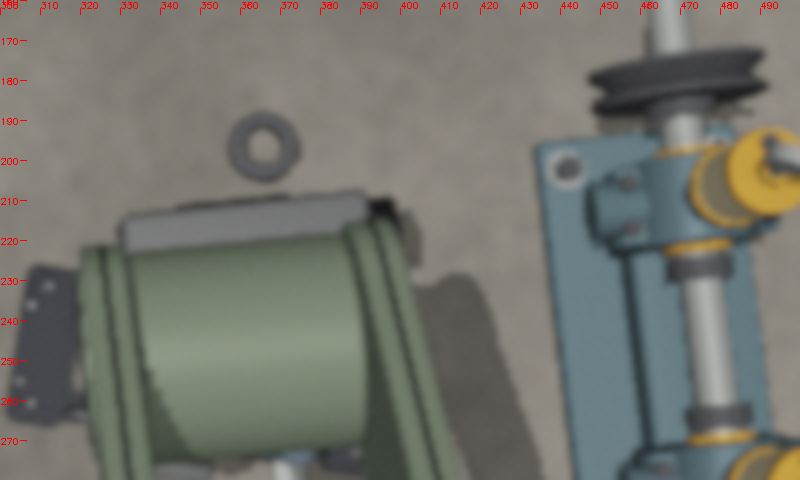

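The nose sits at about (253,209) in the scene picture and points at the boss at (228,185). The fit puts it about 10 cm away and on-axis, so I hold here.

>>> {"name": "arm_command", "arguments": {"increments": [[[0, 0, 0], [0, 0, 0], 1], [[0, 0, 0], [0, 0, 0], 1], [[0, 0, 0], [0, 0, 0], 1], [[0, 0, 0], [0, 0, 0], 1], [[0, 0, 0], [0, 0, 0], 1], [[0, 0, 0], [0, 0, 0], 1], [[0, 0, 0], [0, 0, 0], 1], [[0, 0, 0], [0, 0, 0], 1], [[0, 0, 0], [0, 0, 0], 1], [[0, 0, 0], [0, 0, 0], 1], [[0, 0, 0], [0, 0, 0], 1], [[0, 0, 0], [0, 0, 0], 1]]}}

```text
clock: 5.23
ee_pos: [0.5, 0.0616, 0.08]
ee_rot: [[0.15, 0.0, -0.989], [0.989, 0.0, 0.15], [0.0, -1.0, -0.0]]
wrist_force: [0.7, 0.3, -0.6]
opening: 0.0339
```

>>> {"name": "arm_command", "arguments": {"increments": [[[0, 0, 0], [0, 0, 0], 1], [[0, 0, 0], [0, 0, 0], 1], [[0, 0, 0], [0, 0, 0], 1], [[0, 0, 0], [0, 0, 0], 1], [[0, 0, 0], [0, 0, 0], 1], [[0, 0, 0], [0, 0, 0], 1], [[0, 0, 0], [0, 0, 0], 1], [[0, 0, 0], [0, 0, 0], 1], [[0, 0, 0], [0, 0, 0], 1], [[0, 0, 0], [0, 0, 0], 1], [[0, 0, 0], [0, 0, 0], 1], [[0, 0, 0], [0, 0, 0], 1]]}}

```text
clock: 6.23
ee_pos: [0.5, 0.0616, 0.08]
ee_rot: [[0.15, 0.0, -0.989], [0.989, 0.0, 0.15], [0.0, -1.0, -0.0]]
wrist_force: [0.1, 0.4, -1.6]
opening: 0.0337
```

>>> {"name": "arm_command", "arguments": {"increments": [[[0, 0, 0], [0, 0, 0], 1], [[0, 0, 0], [0, 0, 0], 1], [[0, 0, 0], [0, 0, 0], 1], [[0, 0, 0], [0, 0, 0], 1], [[0, 0, 0], [0, 0, 0], 1], [[0, 0, 0], [0, 0, 0], 1], [[0, 0, 0], [0, 0, 0], 1], [[0, 0, 0], [0, 0, 0], 1], [[0, 0, 0], [0, 0, 0], 1], [[0, 0, 0], [0, 0, 0], 1], [[0, 0, 0], [0, 0, 0], 1], [[0, 0, 0], [0, 0, 0], 1]]}}

```text
clock: 7.23
ee_pos: [0.5, 0.0616, 0.08]
ee_rot: [[0.15, -0.0, -0.989], [0.989, 0.0, 0.15], [0.0, -1.0, 0.0]]
wrist_force: [0.3, 0.4, -1.0]
opening: 0.034
```

>>> {"name": "arm_command", "arguments": {"increments": [[[0, 0.1, 0], [0, 0, 0], 1], [[0, 0.24, 0], [0, 0, -0.005], 1], [[0, 0.4, 0], [0, 0, -0.012], 1], [[-0.005, 0.56, 0], [0, 0, -0.018], 1], [[-0.01, 0.72, 0], [0, 0, -0.024], 1], [[-0.014, 0.88, 0], [0, 0, -0.025], 1], [[-0.014, 1, -0.06], [0, 0, -0.025], 1], [[-0.014, 1, -0.16], [0, 0, -0.025], 1], [[-0.014, 1, -0.26], [0, 0, -0.025], 1], [[-0.014, 1, -0.34], [0, 0, -0.025], 1], [[-0.014, 1, -0.37], [0, 0, -0.025], 1], [[-0.014, 1, -0.376], [0, 0, -0.025], 1]]}}

```text
clock: 8.23
ee_pos: [0.4965, 0.2615, 0.0042]
ee_rot: [[0.303, -0.002, -0.953], [0.953, -0.001, 0.303], [-0.001, -1.0, 0.002]]
wrist_force: [-0.1, -0.0, -1.0]
opening: 0.0337
```

>>> {"name": "arm_command", "arguments": {"increments": [[[0, 0, 0], [0, 0, 0], 1], [[0, 0, -0.003], [0, 0, 0], 1], [[0, 0, -0.003], [0, 0, 0], 0.5], [[0, 0, -0.003], [0, 0, 0], 0.3], [[0, 0, -0.003], [0, 0, 0], 0], [[0, 0, -0.003], [0, 0, 0], 0], [[0, 0, -0.003], [0, 0, 0], 0], [[0, 0, -0.003], [0, 0, 0], 0], [[0, 0, -0.003], [0, 0, 0], 0], [[0, 0, -0.003], [0, 0, 0], 0]]}}

```text
clock: 9.07
ee_pos: [0.4972, 0.2616, 0.0042]
ee_rot: [[0.303, 0.0, -0.953], [0.953, 0.0, 0.303], [0.0, -1.0, -0.0]]
wrist_force: [-0.7, -0.6, 0.9]
opening: 0.0842
```

>>> {"name": "arm_command", "arguments": {"increments": [[[0, 0, 0.2], [0, 0, 0], 0], [[0, 0, 0.4], [0, 0, 0], 0], [[0, 0, 0.6], [0, 0, 0], 0], [[0, 0, 0.8], [0, 0, 0], 0], [[0, 0, 1], [0, 0, 0], 0]]}}

```text
clock: 9.48
ee_pos: [0.4967, 0.2614, 0.2062]
ee_rot: [[0.303, -0.0, -0.953], [0.953, 0.0, 0.303], [0.0, -1.0, 0.0]]
wrist_force: [0.8, 0.6, -0.1]
opening: 0.0917
```

```bash
python3 snap.py d scene 195 95 40 40 15 top 475 180 45 40 15
python3 - <<'E'
from h import *
ax=np.array([.5925,-.2042])
K,r,t=cam('scene');C=-cv2.Rodrigues(r)[0].T@t;d=C[:2]-ax;print("scene cam",C,np.degrees(np.arctan2(d[1],d[0])))
K,r,t=cam('top');C=-cv2.Rodrigues(r)[0].T@t;print("top cam",C)
t=np.linspace(0,2*np.pi,60)
for a in range(0,180,15):
    u=np.array([np.cos(np.radians(a)),np.sin(np.radians(a))]);v=np.array([-u[1],u[0]])
    P=[[*(ax+12.5e-3*np.cos(k)*u+e*.004*v),.247+.0125*np.sin(k)] for k in t for e in(-1,1)]
    p=proj('scene',P);s=cv2.minAreaRect(proj('top',P).astype(np.float32))
    tip=proj('top',[[*(ax+.0125*u),.25],[*(ax-.0125*u),.25]])
    print(a,"scene width",np.ptp(p[:,0]).round(1),"top tips",tip.round(1).tolist())
E
```

```text
9.5833 [0.5007 0.2634 0.2116] [ 0.6 -0.2  0.5] [ 0.022 -0.001  0.05 ] 0.09159792301132044 [ 26.6  17.1  91.7   0.   70.3 -45.8]
scene cam [1.00259788 0.84941049 0.9406599 ] 68.73246926157316
top cam [0.46530351 0.12550452 1.14244895]
0 scene width 12.8 top tips [[499.3, 193.1], [499.6, 206.9]]
15 scene width 11.9 top tips [[497.5, 193.3], [501.4, 206.7]]
30 scene width 10.3 top tips [[495.8, 194.0], [503.0, 206.0]]
45 scene width 8.0 top tips [[494.4, 195.1], [504.4, 204.9]]
60 scene width 5.5 top tips [[493.4, 196.5], [505.5, 203.5]]
75 scene width 6.3 top tips [[492.7, 198.2], [506.1, 201.8]]
90 scene width 8.8 top tips [[492.5, 200.0], [506.3, 200.0]]
105 scene width 10.9 top tips [[492.8, 201.7], [506.1, 198.2]]
120 scene width 12.3 top tips [[493.5, 203.4], [505.3, 196.6]]
135 scene width 12.9 top tips [[494.6, 204.8], [504.2, 195.2]]
150 scene width 12.5 top tips [[496.1, 205.9], [502.7, 194.1]]
165 scene width 12.7 top tips [[497.8, 206.6], [501.1, 193.4]]
```

View pics/d_scene.png

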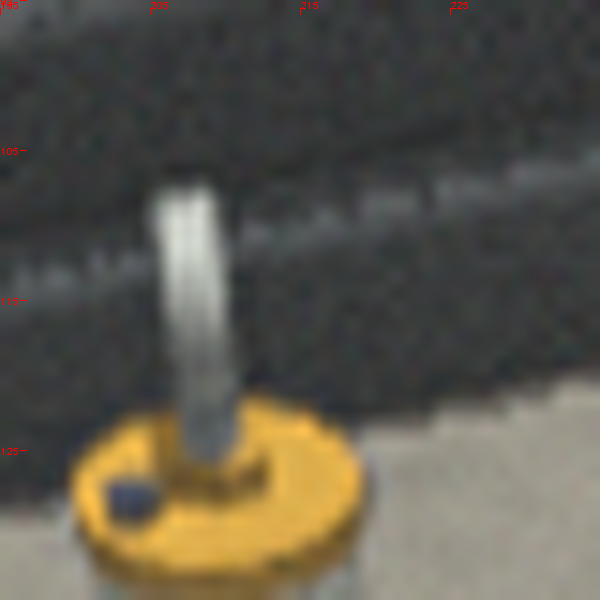

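View pics/d_top.png

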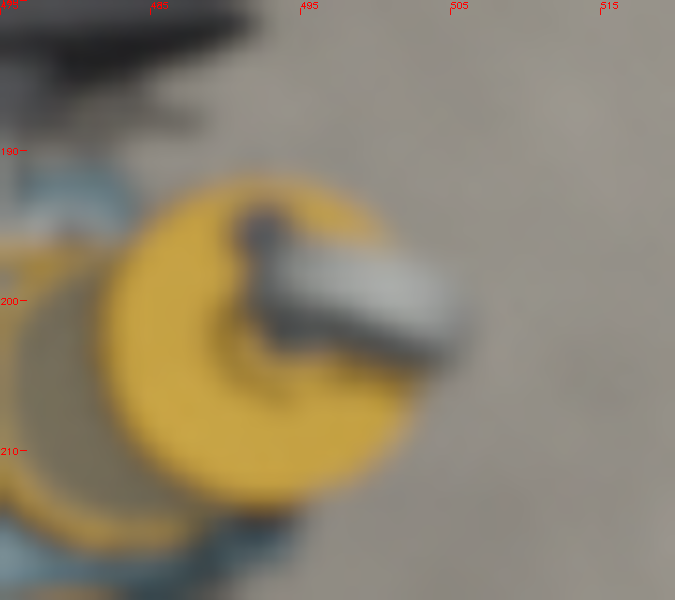

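View pics/d_scene_full.png

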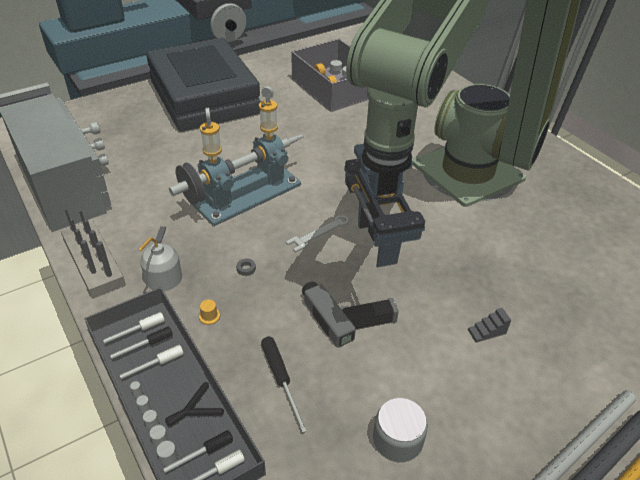

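The thermometer is lying flat again at (340,315) in the scene picture. The thumbscrew head appears edge-on in the scene view at (208,115), and in the top view its top runs from (493,197) to (505,201). That puts its wide axis at about 70°, so the jaws should be at about -20°.

>>> {"name": "arm_command", "arguments": {"increments": [[[0.03, -0.03, 0.15], [0, 0, -0.015], 0], [[0.06, -0.14, 0.3], [0, 0, -0.034], 0], [[0.09, -0.3, 0.4], [0, 0, -0.053], 0], [[0.12, -0.46, 0.48], [0, 0, -0.072], 0], [[0.15, -0.63, 0.48], [0, 0, -0.091], 0], [[0.18, -0.8, 0.48], [0, 0, -0.11], 0], [[0.21, -0.97, 0.48], [0, 0, -0.129], 0], [[0.21, -1, 0.48], [0, 0, -0.14], 0]]}}

```text
clock: 10.25
ee_pos: [0.5396, 0.0569, 0.2993]
ee_rot: [[0.931, -0.0, -0.366], [0.366, -0.003, 0.931], [-0.002, -1.0, -0.003]]
wrist_force: [0.2, 0.7, 0.3]
opening: 0.091
```

```bash
python3 -c "
from station import *
s=get_state();print(s['ee_pos'],s['joints'].round(1))"
```

```text
[0.53962003 0.056934   0.29933669] [  4.9  13.   84.9  -0.2  82.2 -16.5]
```

>>> {"name": "arm_command", "arguments": {"increments": [[[0.04, -0.18, 0.05], [0, 0, -0.019], 0], [[0.08, -0.36, 0.05], [0, 0, -0.038], 0], [[0.12, -0.54, 0.05], [0, 0, -0.057], 0], [[0.16, -0.72, 0.05], [0, 0, -0.076], 0], [[0.2, -0.88, 0.05], [0, 0, -0.095], 0], [[0.22, -0.95, 0.05], [0, 0, -0.114], 0], [[0.22, -0.95, 0.05], [0, 0, -0.1167], 0], [[0.22, -0.95, 0.05], [0, 0, -0.1167], 0], [[0.22, -0.95, 0.05], [0, 0, -0.1167], 0]]}}

```text
clock: 11.0
ee_pos: [0.5828, -0.1276, 0.3096]
ee_rot: [[0.94, -0.001, 0.34], [-0.34, 0.001, 0.94], [-0.001, -1.0, 0.0]]
wrist_force: [-0.0, 0.9, -0.3]
opening: 0.0913
```

```bash
python3 snap.py e scene 170 60 120 100 6 top 400 140 120 100 6
```

```text
11.1 [ 0.5829 -0.1271  0.3101] [ 0.4 -0.3 -0.5] [-0.098  0.086  0.004] 0.09068226974927879 [-13.4  18.   76.4   0.   85.6   6.5]
```

View pics/e_scene.png

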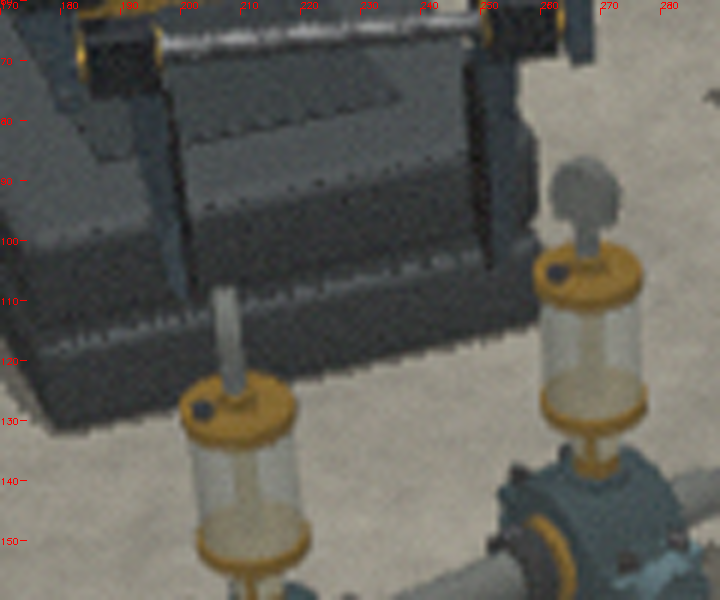

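View pics/e_top.png

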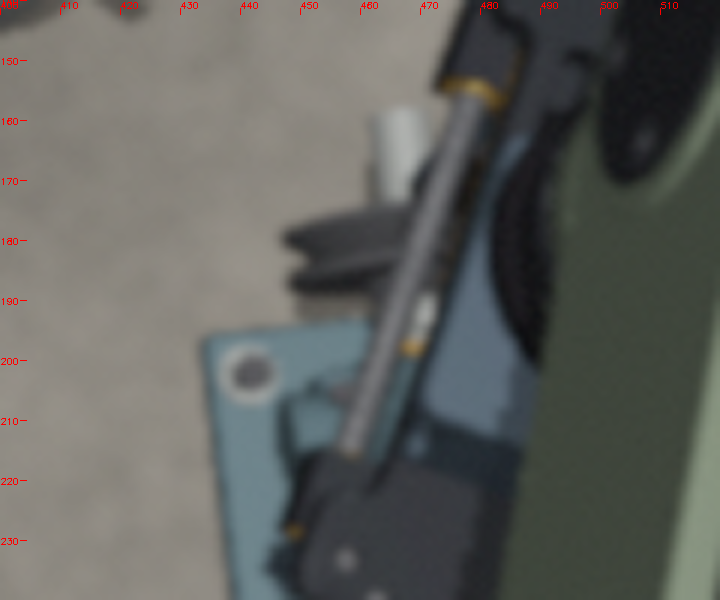

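```bash
python3 - <<'E'
from h import *
p=np.array([.5829,-.1271,.3101]);x=np.array([.94,-.34,0]);w=np.array([.34,.94,0])
for sx in(-1,1):
  for d in (.0455,.059):
    for e in(-.016,.016): print(sx,d,e,proj('scene',p+sx*d*x+e*w).round(1))
print(proj('scene',p))
E
python3 -c "
import cv2
im=cv2.imread('pics/e_scene_full.png')[60:120,180:280];cv2.imwrite('pics/e2.png',cv2.resize(im,None,fx=8,fy=8,interpolation=cv2.INTER_CUBIC))"
```

```text
-1 0.0455 -0.016 [[248.  95.]]
-1 0.0455 0.016 [[250.3 103.4]]
-1 0.059 -0.016 [[254.9  94.3]]
-1 0.059 0.016 [[257.2 102.7]]
1 0.0455 -0.016 [[201.3  99.5]]
1 0.0455 0.016 [[202.7 108.2]]
1 0.059 -0.016 [[194.3 100.2]]
1 0.059 0.016 [[195.5 108.9]]
[[225.70215149 101.45583634]]
```

View pics/e2.png

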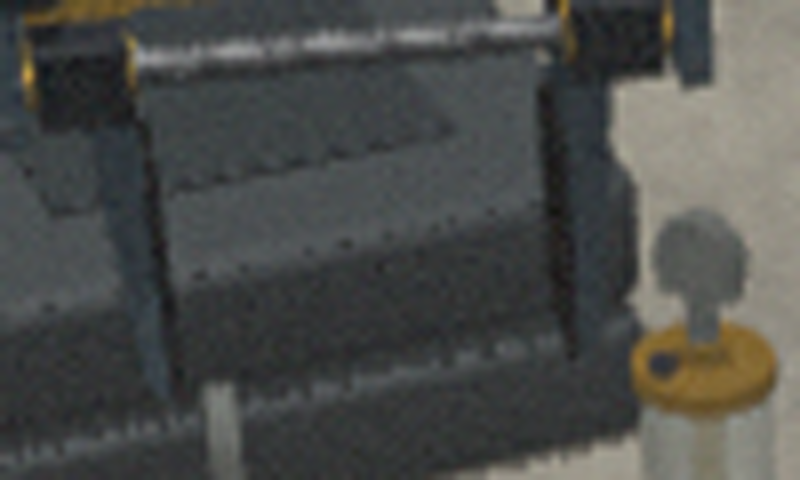

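```bash
python3 - <<'E'
from h import *
for off in (0,1.6,2.2):
  o=[('scene',(.592,-.2046,.216),(209.5,126.7-off))]
  r=least_squares(lambda q:proj('scene',[*q,.216])[0]-[209.5,126.7-off],[.59,-.2]).x;print(off,r)
# width-top view screw top
for z,uv in((.216,(492.5,202.7)),): print('top',least_squares(lambda q:proj('top',[*q,z])[0]-uv,[.59,-.2]).x)
E
```

```text
0 [ 0.59390519 -0.19930999]
1.6 [ 0.59132492 -0.20483547]
2.2 [ 0.59035281 -0.20691717]
top [ 0.59216982 -0.20367399]
```

>>> {"name": "arm_command", "arguments": {"increments": [[[0.02, -0.16, 0], [0, 0, 0], 0], [[0.035, -0.3, 0], [0, 0, 0], 0], [[0.044, -0.387, 0], [0, 0, 0], 0], [[0.044, -0.387, -0.12], [0, 0, 0], 0], [[0.044, -0.387, -0.24], [0, 0, 0], 0], [[0.044, -0.387, -0.34], [0, 0, 0], 0], [[0.044, -0.387, -0.39], [0, 0, 0], 0], [[0.044, -0.387, -0.39], [0, 0, 0], 0], [[0.044, -0.387, -0.39], [0, 0, 0], 0]]}}

```text
clock: 11.85
ee_pos: [0.5922, -0.2051, 0.2327]
ee_rot: [[0.94, 0.0, 0.341], [-0.341, -0.0, 0.94], [0.0, -1.0, 0.0]]
wrist_force: [-0.6, 0.1, 0.2]
opening: 0.091
```

```bash
python3 snap.py f scene 170 80 90 70 8
```

```text
11.9 [ 0.5927 -0.2054  0.2336] [ 1.3  0.2 -0.7] [-0.092  0.076  0.033] 0.0912310235553463 [-20.2  22.4  80.5   0.   76.9  -0.2]
```

View pics/f_scene.png

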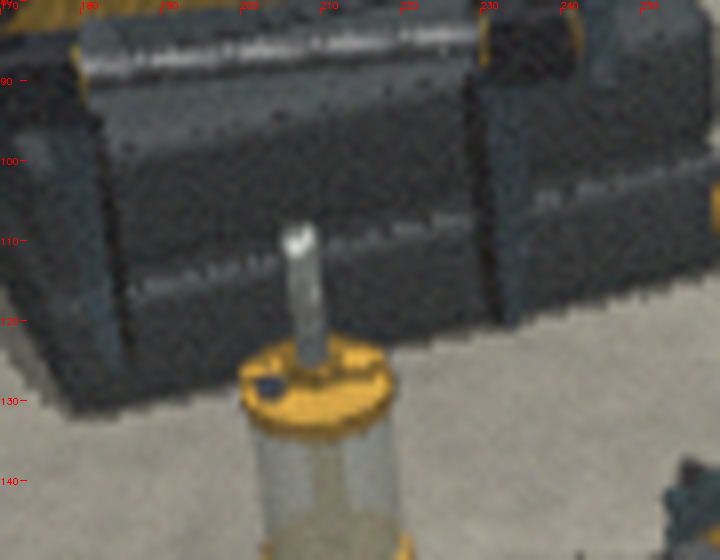

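The tips are at (184,126) and (232,120), with the head centred between them at u≈208.5. The vertical check agrees to about 1 mm, so I lower 3 mm and close.

>>> {"name": "arm_command", "arguments": {"increments": [[[0, 0, -0.01], [0, 0, 0], 0.3], [[0, 0, -0.015], [0, 0, 0], 0.6], [[0, 0, -0.015], [0, 0, 0], 0.8], [[0, 0, -0.015], [0, 0, 0], 1], [[0, 0, -0.015], [0, 0, 0], 1], [[0, 0, -0.015], [0, 0, 0], 1], [[0, 0, -0.015], [0, 0, 0], 1], [[0, 0, -0.015], [0, 0, 0], 1], [[0, 0, -0.015], [0, 0, 0], 1], [[0, 0, -0.015], [0, 0, 0], 1], [[0, 0, -0.015], [0, 0, 0], 1], [[0, 0, -0.015], [0, 0, 0], 1]], "squeeze": 40}}

```text
clock: 12.9
ee_pos: [0.592, -0.2058, 0.2292]
ee_rot: [[0.939, 0.0, 0.343], [-0.343, 0.0, 0.939], [0.0, -1.0, 0.0]]
wrist_force: [0.2, 1.1, -0.2]
opening: 0.0141
```

>>> {"name": "arm_command", "arguments": {"increments": [[[0, 0, 0], [0, 0, 0], 1], [[0, 0, 0], [0, 0, 0], 1], [[0, 0, 0], [0, 0, 0], 1], [[0, 0, 0], [0, 0, 0], 1], [[0, 0, 0], [0, 0, 0], 1], [[0, 0, 0], [0, 0, 0], 1]]}}

```text
clock: 13.4
ee_pos: [0.5925, -0.206, 0.2292]
ee_rot: [[0.939, 0.001, 0.343], [-0.343, -0.0, 0.939], [0.001, -1.0, 0.0]]
wrist_force: [3.3, -1.6, -1.8]
opening: 0.0083
```

```bash
python3 snap.py g scene 170 80 90 70 8; python3 -c "
from station import *
s=get_state();print(s['ee_rot'].round(4),s['joint_torque'].round(3),s['qd'].round(2))"
```

```text
13.45 [ 0.5925 -0.206   0.2292] [ 3.2 -1.4 -1.2] [-0.387 -0.6   -0.088] 0.007958954295272266 [-20.2  22.6  80.9   0.   76.4  -0.2]
[[ 9.395e-01  1.300e-03  3.426e-01]
 [-3.426e-01 -5.000e-04  9.395e-01]
 [ 1.400e-03 -1.000e+00  0.000e+00]] [  0.081 -47.369 -22.78    0.05    1.305  -0.073] [-0.03  0.11  0.02  0.03 -0.05  0.  ]
```

View pics/g_scene.png

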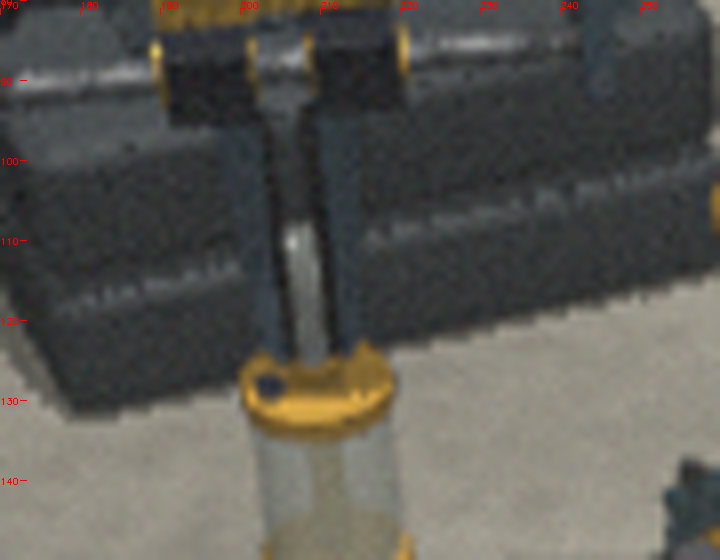

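>>> {"name": "arm_command", "arguments": {"increments": [[[0, 0, 0], [0, 0, -0.01], 1], [[0, 0, 0], [0, 0, -0.02], 1], [[0, 0, 0], [0, 0, -0.03], 1], [[0, 0, 0], [0, 0, -0.04], 1], [[0, 0, 0], [0, 0, -0.05], 1], [[0, 0, 0], [0, 0, -0.06], 1], [[0, 0, 0], [0, 0, -0.06], 1], [[0, 0, 0], [0, 0, -0.06], 1]]}}

```text
clock: 14.12
ee_pos: [0.5914, -0.2053, 0.2292]
ee_rot: [[0.748, -0.001, 0.663], [-0.663, 0.001, 0.748], [-0.001, -1.0, -0.0]]
wrist_force: [-0.4, 1.9, -0.3]
opening: 0.0079
```

```bash
cat > st.py <<'E'
from station import *
import numpy as np
s=get_state();R=s['ee_rot'];print(s['clock'],'ang',np.degrees(np.arctan2(R[1,0],R[0,0])).round(2),'p',s['ee_pos'].round(4),'F',s['wrist_force'].round(1),'T',s['torque'].round(3),'j6',s['joint_torque'][5].round(3),'op',round(s['opening'],4),'q',s['joints'].round(1))
E
python3 st.py
```

```text
14.1167 ang -41.54 p [ 0.5914 -0.2053  0.2292] F [-0.4  1.9 -0.3] T [ 0.095  0.145 -0.036] j6 -0.0 op 0.0079 q [-20.2  22.5  81.    0.   76.6  21.3]
```

>>> {"name": "arm_command", "arguments": {"increments": [[[0, 0, 0], [0, 0, -0.006], 1], [[0, 0, 0], [0, 0, -0.012], 1], [[0, 0, 0], [0, 0, -0.018], 1], [[0, 0, 0], [0, 0, -0.018], 1]]}}

```text
clock: 14.45
ee_pos: [0.5911, -0.2051, 0.2292]
ee_rot: [[0.668, -0.002, 0.744], [-0.744, 0.001, 0.668], [-0.002, -1.0, -0.0]]
wrist_force: [-0.5, 2.6, 0.8]
opening: 0.008
```

```bash
python3 st.py; python3 snap.py h scene 170 80 90 70 8
```

```text
14.45 ang -48.07 p [ 0.5911 -0.2051  0.2292] F [-0.5  2.6  0.8] T [ 0.26   0.314 -0.   ] j6 0.2 op 0.008 q [-20.2  22.5  81.    0.   76.6  27.9]
14.5 [ 0.5911 -0.2051  0.2292] [-1.9  2.4  1. ] [ 0.329  0.384 -0.082] 0.008022120011060648 [-20.2  22.5  81.    0.   76.6  27.8]
```

View pics/h_scene.png

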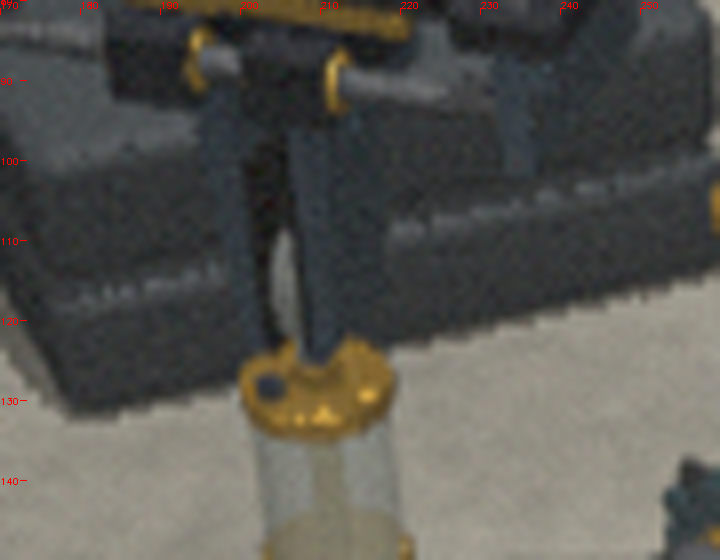

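>>> {"name": "arm_command", "arguments": {"increments": [[[0, 0, 0], [0, 0, -0.006], 1], [[0, 0, 0], [0, 0, -0.012], 1], [[0, 0, 0], [0, 0, -0.018], 1], [[0, 0, 0], [0, 0, -0.018], 1]]}}

```text
clock: 14.83
ee_pos: [0.5909, -0.2047, 0.2292]
ee_rot: [[0.58, -0.002, 0.814], [-0.814, 0.002, 0.58], [-0.003, -1.0, -0.001]]
wrist_force: [-2.7, 2.8, 1.5]
opening: 0.008
```

```bash
python3 st.py
```

```text
14.8333 ang -54.53 p [ 0.5909 -0.2047  0.2292] F [-2.7  2.8  1.5] T [ 0.646  0.655 -0.049] j6 0.209 op 0.008 q [-20.2  22.5  81.    0.1  76.6  34.3]
```

>>> {"name": "arm_command", "arguments": {"increments": [[[0, 0, 0], [0, 0, -0.006], 1], [[0, 0, 0], [0, 0, -0.012], 1], [[0, 0, 0], [0, 0, -0.012], 1], [[0, 0, 0], [0, 0, -0.012], 1]]}}

```text
clock: 15.17
ee_pos: [0.5908, -0.2046, 0.2292]
ee_rot: [[0.518, -0.003, 0.855], [-0.855, 0.002, 0.518], [-0.004, -1.0, -0.001]]
wrist_force: [-3.0, 4.2, 2.0]
opening: 0.0078
```

```bash
python3 st.py
```

```text
15.1667 ang -58.78 p [ 0.5908 -0.2046  0.2292] F [-3.   4.2  2. ] T [0.674 0.755 0.058] j6 -0.02 op 0.0078 q [-20.2  22.5  81.    0.1  76.7  38.6]
```

>>> {"name": "arm_command", "arguments": {"increments": [[[-0.004, 0.003, 0], [0, 0, -0.006], 1], [[-0.007, 0.006, 0], [0, 0, -0.012], 1], [[-0.007, 0.006, 0], [0, 0, -0.012], 1], [[-0.007, 0.006, 0], [0, 0, -0.012], 1]]}}

```text
clock: 15.5
ee_pos: [0.5906, -0.2043, 0.2292]
ee_rot: [[0.452, 0.0, 0.892], [-0.892, 0.001, 0.452], [-0.0, -1.0, 0.0]]
wrist_force: [-0.4, 1.8, 1.7]
opening: 0.0078
```

```bash
python3 st.py
```

```text
15.5 ang -63.11 p [ 0.5906 -0.2043  0.2292] F [-0.4  1.8  1.7] T [0.366 0.191 0.027] j6 -0.019 op 0.0078 q [-20.2  22.4  81.2   0.   76.4  42.9]
```

>>> {"name": "arm_command", "arguments": {"increments": [[[0, 0, 0], [0, 0, -0.006], 1], [[0, 0, 0], [0, 0, -0.012], 1], [[0, 0, 0], [0, 0, -0.012], 1], [[0, 0, 0], [0, 0, -0.012], 1]]}}

```text
clock: 15.83
ee_pos: [0.5905, -0.2041, 0.2292]
ee_rot: [[0.384, -0.0, 0.923], [-0.923, 0.001, 0.384], [-0.001, -1.0, 0.0]]
wrist_force: [-0.7, 4.2, -0.2]
opening: 0.0074
```

```bash
python3 st.py
```

```text
15.8333 ang -67.44 p [ 0.5905 -0.2041  0.2292] F [-0.7  4.2 -0.2] T [ 0.649  0.296 -0.085] j6 -0.017 op 0.0074 q [-20.1  22.4  81.2   0.1  76.4  47.3]
```

>>> {"name": "arm_command", "arguments": {"increments": [[[0, 0, 0], [0, 0, -0.006], 1], [[0, 0, 0], [0, 0, -0.012], 1], [[0, 0, 0], [0, 0, -0.012], 1], [[0, 0, 0], [0, 0, -0.012], 1]]}}

```text
clock: 16.17
ee_pos: [0.5904, -0.2038, 0.2292]
ee_rot: [[0.313, -0.001, 0.95], [-0.95, 0.001, 0.313], [-0.002, -1.0, -0.0]]
wrist_force: [-0.8, 4.6, 1.2]
opening: 0.0079
```

```bash
python3 st.py
```

```text
16.1667 ang -71.75 p [ 0.5904 -0.2038  0.2292] F [-0.8  4.6  1.2] T [ 0.872  0.391 -0.027] j6 -0.019 op 0.0079 q [-20.1  22.4  81.2   0.1  76.4  51.6]
```

>>> {"name": "arm_command", "arguments": {"increments": [[[0, 0, 0], [0, 0, -0.006], 1], [[0, 0, 0], [0, 0, -0.012], 1], [[0, 0, 0], [0, 0, -0.012], 1], [[0, 0, 0], [0, 0, -0.012], 1]]}}

```text
clock: 16.5
ee_pos: [0.5903, -0.2036, 0.2292]
ee_rot: [[0.241, -0.001, 0.971], [-0.971, 0.002, 0.241], [-0.002, -1.0, -0.0]]
wrist_force: [-0.9, 6.0, 1.9]
opening: 0.0078
```

```bash
python3 st.py
```

```text
16.5 ang -76.06 p [ 0.5903 -0.2036  0.2292] F [-0.9  6.   1.9] T [ 0.922  0.345 -0.044] j6 -0.019 op 0.0078 q [-20.1  22.4  81.2   0.1  76.5  55.9]
```

>>> {"name": "arm_command", "arguments": {"increments": [[[0, 0.004, 0], [0, 0, -0.006], 1], [[-0.001, 0.008, 0], [0, 0, -0.012], 1], [[-0.001, 0.008, 0], [0, 0, -0.012], 1], [[-0.001, 0.008, 0], [0, 0, -0.012], 1]]}}

```text
clock: 16.83
ee_pos: [0.5903, -0.2033, 0.2292]
ee_rot: [[0.167, -0.0, 0.986], [-0.986, -0.001, 0.167], [0.0, -1.0, -0.0]]
wrist_force: [-1.0, 2.5, 1.7]
opening: 0.0076
```

```bash
python3 st.py
```

```text
16.8333 ang -80.39 p [ 0.5903 -0.2033  0.2292] F [-1.   2.5  1.7] T [ 0.402  0.329 -0.068] j6 -0.016 op 0.0076 q [-20.   22.3  81.3  -0.   76.4  60.4]
```

>>> {"name": "arm_command", "arguments": {"increments": [[[0, 0, 0], [0, 0, -0.006], 1], [[0, 0, 0], [0, 0, -0.012], 1], [[0, 0, 0], [0, 0, -0.012], 1], [[0, 0, 0], [0, 0, -0.012], 1]]}}

```text
clock: 17.17
ee_pos: [0.5902, -0.203, 0.2292]
ee_rot: [[0.093, -0.0, 0.996], [-0.996, -0.0, 0.093], [0.0, -1.0, -0.0]]
wrist_force: [-1.1, 3.0, 0.5]
opening: 0.0081
```

```bash
python3 st.py; python3 snap.py i scene 170 80 90 70 8
```

```text
17.1667 ang -84.67 p [ 0.5902 -0.203   0.2292] F [-1.1  3.   0.5] T [0.494 0.416 0.423] j6 0.458 op 0.0081 q [-20.   22.3  81.3  -0.   76.4  64.6]
17.2167 [ 0.5902 -0.203   0.2292] [-1.1  2.3  1.5] [0.504 0.434 0.439] 0.007660312618352252 [-20.   22.3  81.3  -0.   76.4  64.7]
```

View pics/i_scene.png

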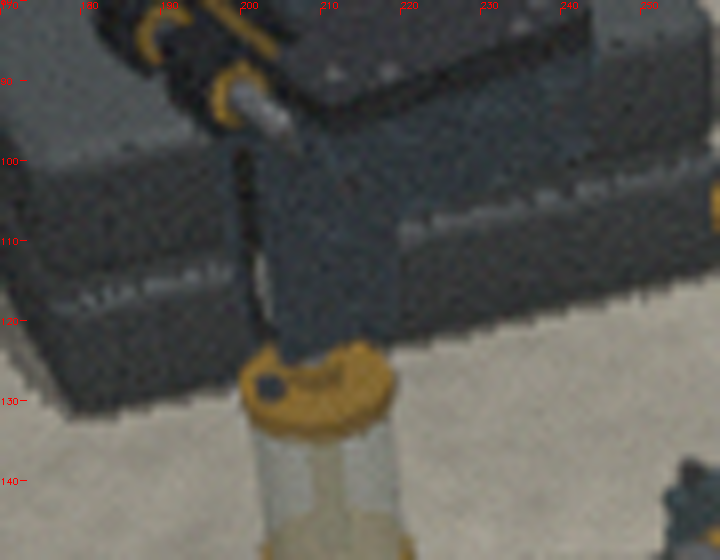

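Torque about z jumped from about -0.05 to +0.43 N m between tool angles -80.4° and -84.7°, so the needle has seated. I'll unwind in small steps to find where the load vanishes.

>>> {"name": "arm_command", "arguments": {"increments": [[[0, 0, 0], [0, 0, 0.0015], 1], [[0, 0, 0], [0, 0, 0.0015], 1]]}}

```text
clock: 17.38
ee_pos: [0.5902, -0.2031, 0.2292]
ee_rot: [[0.101, -0.0, 0.995], [-0.995, -0.0, 0.101], [0.0, -1.0, -0.0]]
wrist_force: [-2.6, 1.9, 1.2]
opening: 0.0077
```

```bash
python3 st.py
```

```text
17.3833 ang -84.23 p [ 0.5902 -0.2031  0.2292] F [-2.6  1.9  1.2] T [0.487 0.478 0.311] j6 0.22 op 0.0077 q [-20.   22.3  81.3  -0.   76.4  64.2]
```

>>> {"name": "arm_command", "arguments": {"increments": [[[0, 0, 0], [0, 0, 0.0015], 1], [[0, 0, 0], [0, 0, 0.0015], 1]]}}

```text
clock: 17.55
ee_pos: [0.5902, -0.2031, 0.2291]
ee_rot: [[0.109, -0.0, 0.994], [-0.994, -0.0, 0.109], [0.0, -1.0, -0.0]]
wrist_force: [-3.2, 2.8, 2.1]
opening: 0.0081
```

```bash
python3 st.py
```

```text
17.55 ang -83.74 p [ 0.5902 -0.2031  0.2291] F [-3.2  2.8  2.1] T [0.461 0.556 0.064] j6 -0.009 op 0.0081 q [-20.   22.3  81.3  -0.   76.4  63.7]
```

>>> {"name": "arm_command", "arguments": {"increments": [[[0, 0, 0], [0, 0, 0.0015], 1], [[0, 0, 0], [0, 0, 0.0015], 1]]}}

```text
clock: 17.72
ee_pos: [0.5902, -0.2031, 0.2292]
ee_rot: [[0.118, -0.0, 0.993], [-0.993, -0.0, 0.118], [0.0, -1.0, -0.0]]
wrist_force: [-1.9, 2.5, 1.7]
opening: 0.0079
```

```bash
python3 st.py
```

```text
17.7167 ang -83.2 p [ 0.5902 -0.2031  0.2292] F [-1.9  2.5  1.7] T [0.484 0.585 0.028] j6 -0.047 op 0.0079 q [-20.   22.3  81.3  -0.   76.4  63.2]
```

>>> {"name": "arm_command", "arguments": {"increments": [[[0, 0, 0], [0, 0, 0.0015], 1], [[0, 0, 0], [0, 0, 0.0015], 1]]}}

```text
clock: 17.88
ee_pos: [0.5903, -0.2031, 0.2292]
ee_rot: [[0.128, -0.0, 0.992], [-0.992, -0.0, 0.128], [0.0, -1.0, -0.0]]
wrist_force: [-2.6, 0.9, 1.9]
opening: 0.008
```

```bash
python3 st.py
```

```text
17.8833 ang -82.65 p [ 0.5903 -0.2031  0.2292] F [-2.6  0.9  1.9] T [ 0.389  0.597 -0.036] j6 -0.047 op 0.008 q [-20.   22.3  81.3  -0.   76.4  62.6]
```

>>> {"name": "arm_command", "arguments": {"increments": [[[0, 0, 0], [0, 0, 0.0015], 1], [[0, 0, 0], [0, 0, 0.0015], 1]]}}

```text
clock: 18.05
ee_pos: [0.5902, -0.2032, 0.2292]
ee_rot: [[0.137, -0.0, 0.991], [-0.991, -0.0, 0.137], [0.0, -1.0, -0.0]]
wrist_force: [-2.1, 2.4, 2.0]
opening: 0.0078
```

```bash
python3 st.py
```

```text
18.05 ang -82.11 p [ 0.5902 -0.2032  0.2292] F [-2.1  2.4  2. ] T [ 0.29   0.644 -0.009] j6 -0.047 op 0.0078 q [-20.   22.3  81.3  -0.   76.4  62.1]
```

The j6 torque falls from 0.46 through 0.22 to about 0, then stays flat, so the seat is at a tool angle of about -83.7°. The quarter turn target is therefore +6.3°. I'll turn there along the small arc of the grip offset.

>>> {"name": "arm_command", "arguments": {"increments": [[[0.0005, -0.001, 0], [0, 0, 0.0125], 1], [[0.001, -0.002, 0], [0, 0, 0.025], 1], [[0.0015, -0.003, 0], [0, 0, 0.0375], 1], [[0.002, -0.005, 0], [0, 0, 0.05], 1], [[0.003, -0.006, 0], [0, 0, 0.0625], 1], [[0.004, -0.007, 0], [0, 0, 0.075], 1], [[0.005, -0.009, 0], [0, 0, 0.0875], 1], [[0.0055, -0.01, 0], [0, 0, 0.1], 1], [[0.006, -0.011, 0], [0, 0, 0.1125], 1], [[0.0065, -0.0115, 0], [0, 0, 0.1228], 1], [[0.0065, -0.0115, 0], [0, 0, 0.1228], 1]]}}

```text
clock: 18.97
ee_pos: [0.5916, -0.2055, 0.2292]
ee_rot: [[0.79, -0.0, 0.614], [-0.614, -0.0, 0.79], [0.0, -1.0, -0.0]]
wrist_force: [-3.1, 2.3, 1.1]
opening: 0.0079
```

```bash
python3 st.py
```

```text
18.9667 ang -37.86 p [ 0.5916 -0.2055  0.2292] F [-3.1  2.3  1.1] T [0.23  0.588 0.048] j6 -0.383 op 0.0079 q [-20.2  22.5  81.   -0.   76.5  17.7]
```

>>> {"name": "arm_command", "arguments": {"increments": [[[0.001, -0.0005, 0], [0, 0, 0.0125], 1], [[0.003, -0.001, 0], [0, 0, 0.025], 1], [[0.004, -0.0015, 0], [0, 0, 0.0375], 1], [[0.005, -0.002, 0], [0, 0, 0.05], 1], [[0.0065, -0.003, 0], [0, 0, 0.0625], 1], [[0.008, -0.003, 0], [0, 0, 0.075], 1], [[0.009, -0.0035, 0], [0, 0, 0.0875], 1], [[0.011, -0.0035, 0], [0, 0, 0.1], 1], [[0.012, -0.0035, 0], [0, 0, 0.1125], 1], [[0.013, -0.0035, 0], [0, 0, 0.12], 1], [[0.013, -0.0035, 0], [0, 0, 0.123], 1], [[0.013, -0.0035, 0], [0, 0, 0.123], 1]]}}

```text
clock: 19.97
ee_pos: [0.5942, -0.2063, 0.2292]
ee_rot: [[0.994, 0.0, -0.11], [0.11, -0.001, 0.994], [-0.0, -1.0, -0.001]]
wrist_force: [-2.3, 0.7, 2.1]
opening: 0.0076
```

>>> {"name": "arm_command", "arguments": {"increments": [[[0, 0, 0], [0, 0, 0], 1], [[0, 0, 0], [0, 0, 0], 1], [[0, 0, 0], [0, 0, 0], 1]]}}

```text
clock: 20.22
ee_pos: [0.5942, -0.2062, 0.2292]
ee_rot: [[0.994, 0.0, -0.11], [0.11, -0.0, 0.994], [0.0, -1.0, -0.0]]
wrist_force: [-3.0, 0.7, 1.2]
opening: 0.008
```

```bash
python3 st.py; python3 snap.py j scene 170 80 90 70 8
```

```text
20.2167 ang 6.31 p [ 0.5942 -0.2062  0.2292] F [-3.   0.7  1.2] T [0.045 0.536 0.016] j6 0.018 op 0.008 q [-20.2  22.8  80.6  -0.   76.6 -26.5]
20.2667 [ 0.5942 -0.2062  0.2292] [-3.   0.9  2.3] [0.026 0.537 0.011] 0.007791491283554591 [-20.2  22.8  80.6  -0.   76.6 -26.5]
```

View pics/j_scene.png

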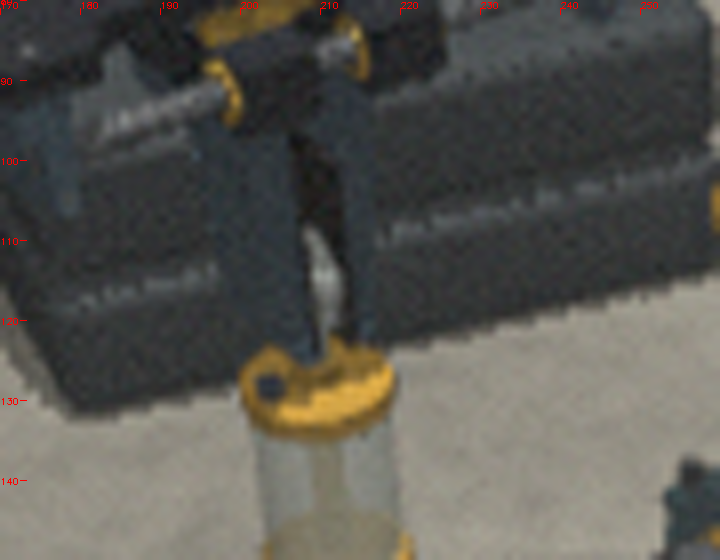

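View pics/j_scene_full.png

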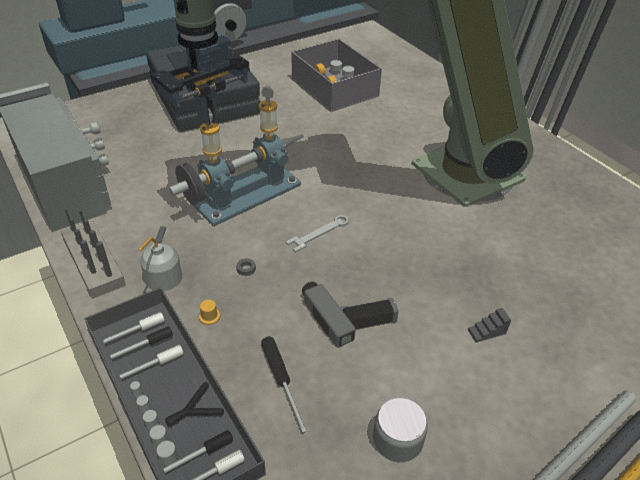

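The head is still clamped between the pads at (209,113) and turned with them, the thermometer lies on the bench, and everything else is where it was. Handing in.

```bash
python3 -c "
from station import *
print(hand_in())"; python3 st.py
```

```text
the job is handed in; nothing more can be done
None
the job is handed in; nothing more can be done
```

The job is handed in, and the robot's clock stood at about 20 s of the 64 s allowed.

- **Thermometer:** I picked it up by the handle and held it still for a little over 3 s in front of the drive-end boss. It was about 10 cm away and level, pointing within about 1° of square by the picture fits. I laid it back on the bench almost exactly where it had been.
- **Thumbscrew:** I gripped the drive-end screw and turned it clockwise about 64° until the joint torque rose sharply, to 0.46 N m at the wrist joint. Unloading in 0.5° steps put the seat at a tool angle of about -83.7°. I then backed it off 90°, to +6.3°, and left it gripped at 40 N.
- **Last checks:** The tool was steady at 6.31° with the opening at 8 mm, and side forces on the wrist were about 3 N. The final picture showed the head between the pads and the other oiler and bench items where they were.
- **Disagreements:** The two cameras differed by 4–7 mm in y, and heights came out 4–9 mm low. I used differences within each camera plus the fingertip positions to cancel this. The grip was about 3.5 mm off the screw's axis, so I followed that arc while backing it off. The wrist torque reading was too noisy to show the screw's running drag, but the jump at the stop was clear.

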